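# Rebuild the keyed ring stack of a dish-pit water strainer

### The arm

A 6-joint arm with a two-finger parallel gripper is mounted at the origin on the work surface. World frame = base frame: x ahead of the robot, y to its left, z up, the work surface at z = 0. Lengths are in m, angles in rad, forces in N, time in s.
With the tool pointing down it reaches from about 0.35 to 0.775 m from the base axis. Payload 7.3 kg.
Tool frame: the origin (TCP) lies at the very end of the fingers, on their centre line; the grasp point (between the pads) lies 19 mm behind it (robot.tcp_to_grasp is the distance from the TCP to the grasp point, in m); z points along the fingers, y is the direction in which the jaws open and shut (so a half turn about z gives the same grasp; the last joint's range is limited). The gripper opens to 92 mm and grips with 3 to 60 N. Pads are 19 mm wide; open, the fingers measure 130 mm over their backs; the gripper's body (75 mm by 190 mm) begins 47 mm behind the grasp point.
Start: joints at [1.057, 0.342, 1.524, -0, 1.275, -0.146], TCP at [0.189, 0.49, 0.227] pointing down, gripper open.
Joint ranges: [-2.53, 2.53], [-0.77, 2.02], [0.04, 2.7], [-1, 4.14], [0.28, 2.66], [-3.11, 3.11]. Speed limits (rad/s): [2.57, 2.57, 3.14, 3.14, 3.14, 3.14].

### API

Orientations are given as [roll, pitch, yaw] about the fixed x, y, z axes, in that order (R = Rz(yaw) Ry(pitch) Rx(roll)).
In Python, from cell import robot gives the robot as it stands.
- The arm moves only by the tool arm_command, never from a script. Its argument "motion" is a list that holds one entry, the list of rows, each a list of 7 numbers: the turn, a rotation vector about the tool's x, y, z in units of 90 degrees (1.0 is 90 degrees), then the shift along the tool's x, y, z in units of 30 cm (1.0 is 30 cm), then the opening, from -1 (shut) to 1 (fully open). In form: [[[wx, wy, wz, tx, ty, tz, grip], ...]]. A call has 1 to 8 rows; each row is the pose to reach, as a shift and turn from the pose commanded when the call began, along the tool's axes at that moment; what a row does not reach only later rows make up. A row lasts 1/10 s, in which the tool goes at most 50 mm and 8.59 degrees, less where a joint would pass 70% of its speed; a pose out of reach is approached as far as the arm can. A call with a number of a shift or a turn outside -1 to 1 is refused whole. A call with a gripper value outside its range is refused whole. The fingers move at their own pace and stop on an object; "grip_force" is the grip in N (left out, the last holds). Time passes only in rows, so rows that repeat a pose let the fingers close. It gives the time, the measured TCP pose, the force and the opening at its end, in the units of the state.
- robot.observe(): the state, without advancing time (a new reading comes with each control period).
- robot.read_camera(name): name is "scene" or "top"; returns a dict with "image" (384x512x3 uint8, red, green, blue), "z_map" (384x512 float32, m along the optical axis (not along the pixel's ray), 0 where there is no reading), "fov_y" (degrees; the focal length in pixels is half the picture's height over the tangent of half this angle, whatever the lens; pixels are square), "cx", "cy" (the principal point, pixels), "k1" (the pictures are not rectified: a ray, as slopes to the right and down, at radius r is drawn at 1 + k1 r^2 times it, then the intrinsics apply), "cam_to_world" (4x4, takes a point from camera to world coordinates). Camera axes: x right, y down, z forward; pixel columns grow to the right and rows downward; lengths in m; the calibration is good to about 2 mm. A picture is of the moment at which its call begins.
- robot.hand_in(): hands the job in, once; it reports no verdict.
The state is a dict: "time": time; "qpos": joint angles; "qvel": joint speeds; "joint_efforts": joint torques, N m; "tool_pos": TCP position; "tool_rot": TCP orientation; "contact_force": force on the tool from outside, world axes, zero at the start; "torque": the same for the moment, N m; "opening": finger opening in m.
Only numpy, scipy, OpenCV 4.12 (cv2) and the standard library are available. Lean on these libraries where they do the work, as an engineer would, in place of code of your own. Each camera call takes 0.05 s, during which the arm holds its last target.

### The job

The dish-pit water strainer is to be put back together. First flip the pump switch off; then fit every keyed ring that is lying on the counter over the shaft, turning each until its tab drops into the keyway and it slides fully down onto the base or the ring below, and press the sprung clamp down onto the shaft's head until both jaws snap in under it. With all that done flip the pump back on, and leave the bowl, spoon and bottle where they are.

Things in the scene. Friction and masses are not known exactly. Their poses are not given: they have to be found in the camera images.
- ring1: Cream plastic keyed ring, one of five alike (4 or 5 present; an absent one reads None), flat on the counter: outside 60 mm, bore 40 mm, 8 mm high, 30 g. Origin: centre of underside, z up. One inward tab, 8 mm wide, full height, on the +x side, tip 11.5 mm from the centre; a thin black line on both faces marks it. Faces alike. Grip round the outside at any angle.
- ring2: Cream plastic keyed ring, one of five alike (4 or 5 present; an absent one reads None), flat on the counter: outside 60 mm, bore 40 mm, 8 mm high, 30 g. Origin: centre of underside, z up. One inward tab, 8 mm wide, full height, on the +x side, tip 11.5 mm from the centre; a thin black line on both faces marks it. Faces alike. Grip round the outside at any angle.
- ring3: Cream plastic keyed ring, one of five alike (4 or 5 present; an absent one reads None), flat on the counter: outside 60 mm, bore 40 mm, 8 mm high, 30 g. Origin: centre of underside, z up. One inward tab, 8 mm wide, full height, on the +x side, tip 11.5 mm from the centre; a thin black line on both faces marks it. Faces alike. Grip round the outside at any angle.
- ring4: Cream plastic keyed ring, one of five alike (4 or 5 present; an absent one reads None), flat on the counter: outside 60 mm, bore 40 mm, 8 mm high, 30 g. Origin: centre of underside, z up. One inward tab, 8 mm wide, full height, on the +x side, tip 11.5 mm from the centre; a thin black line on both faces marks it. Faces alike. Grip round the outside at any angle.
- ring5: Cream plastic keyed ring, one of five alike (4 or 5 present; an absent one reads None), flat on the counter: outside 60 mm, bore 40 mm, 8 mm high, 30 g. Origin: centre of underside, z up. One inward tab, 8 mm wide, full height, on the +x side, tip 11.5 mm from the centre; a thin black line on both faces marks it. Faces alike. Grip round the outside at any angle.
- post: Fixed strainer base (grey disc, 90 mm across, top at z = 15 mm) with an upright steel shaft. Origin: on the axis at counter level, z up. Keyed part: 36 mm across, z = 15 to 51 mm, one keyway 12 mm wide over its whole height on the body's +x side, floor 9 mm from the axis. Rings seat with undersides at z = 15, 23, 31, 39 and 47 mm. Above it are a neck and a head.
- post_shoulder (a point): On the axis at the flat top of the keyed part, 51 mm above the counter, where the keyway is open; x axis towards the keyway. A centred ring passes over head and neck at any angle, then its tab lands here unless it is within about 0.13 rad of the keyway. A ring has 2 mm play all round.
- post_head (a point): Top of the shaft's head, on the axis, 76 mm above the counter. Head: 10 mm high, 15 mm across below, tapering to 7 mm at the top; flat underside at 66 mm. Under it a neck 8 mm across, from 51 to 66 mm.
- clamp: Loose sprung clamp, upright on its jaws, 53.5 mm tall, 74 g. Origin: on its axis at the jaws' lower ends, z up. Grip: cream rib, 30 mm along x, 14 mm thick along y, z = 31.5 to 53.5 mm. Under it two steel jaws, 22 mm wide, at +x and -x. Pushed straight down over the shaft's head (5 to 15 N, any yaw) they spread and snap in under it; then its origin is about 56.5 mm above the counter.
- clamp_seat (a point): Point on the clamp's axis at the underside of its bridge, 19.5 mm above the clamp's origin; it meets post_head when the clamp is fully home.
- jaw_a (a joint): Clamp jaw on its +x side, rad: 0 shut, grows as it spreads (about 0.15 over the head), sprung shut. Hinged at x = 11 mm, z = 26 mm of the clamp; its round inner lip, z = 3 to 8 mm, stands 5 mm from the axis when shut.
- jaw_b (a joint): Clamp jaw on its -x side: the mirror image of jaw_a.
- switch_box: Fixed white pump switch box, 60 mm along its x, 70 mm along its y, 45 mm high. Origin: centre of its underside, z up. A round black dot on top near the +y edge marks the on side. The steel bat, 46 mm long and 8 to 12 mm thick, stands on the middle of the top and leans along the box's y.
- switch_pivot (a point): Pivot of the bat, centre of the top of the switch box, 45 mm above the counter; its axes are those of the box.
- toggle (a joint): Angle of the switch bat, rad: +0.42 leaning to the box's +y (towards the dot), pump on; -0.42 leaning to -y, pump off. It snaps over once pushed past upright (0); under 1 N at its tip (a weighted bat). On at the start.
- bowl: Bystander: open green bowl, 110 mm across, 55 mm high. Origin: centre of its underside.
- spoon: Bystander: steel spoon lying on the counter. Origin: near its middle.
- bottle: Bystander: closed white bottle, 60 mm across, 160 mm tall, standing. Origin: centre of its underside.
Things that resemble listed ones, but are neither listed nor needed, are in the scene too. Leave any purple, red or yellow look-alike of the switch_box alone.

How it is judged:
On the way, in this order (a step that is already met when the one before it is completed fails the run):
1. the pump switch is off (value of joint toggle below -0.3 rad), for 0.2 s.
2. with the pump off, every ring is on the shaft, keyed and fully down (value of joint toggle below -0.3 rad and horizontal distance between each of ring1, ring2, ring3, ring4, ring5 and post below 0.004 m and angle between each of ring1, ring2, ring3, ring4, ring5's own z axis and vertical below 0.08 rad and angle between the x axis of each of ring1, ring2, ring3, ring4, ring5 and the x axis of post, either way round below 0.25 rad and (z of ring1 in the frame of post below 0.0175 m or distance between ring1 and ring2 below 0.0105 m or distance between ring1 and ring3 below 0.0105 m or distance between ring1 and ring4 below 0.0105 m or distance between ring1 and ring5 below 0.0105 m) and z of each of ring1, ring2, ring3, ring4, ring5 in the frame of post below 0.0495 m and linear speed of each of ring1, ring2, ring3, ring4, ring5 below 0.02 m/s and (z of ring2 in the frame of post below 0.0175 m or distance between ring2 and ring1 below 0.0105 m or distance between ring2 and ring3 below 0.0105 m or distance between ring2 and ring4 below 0.0105 m or distance between ring2 and ring5 below 0.0105 m) and (z of ring3 in the frame of post below 0.0175 m or distance between ring3 and ring1 below 0.0105 m or distance between ring3 and ring2 below 0.0105 m or distance between ring3 and ring4 below 0.0105 m or distance between ring3 and ring5 below 0.0105 m) and (z of ring4 in the frame of post below 0.0175 m or distance between ring4 and ring1 below 0.0105 m or distance between ring4 and ring2 below 0.0105 m or distance between ring4 and ring3 below 0.0105 m or distance between ring4 and ring5 below 0.0105 m) and (z of ring5 in the frame of post below 0.0175 m or distance between ring5 and ring1 below 0.0105 m or distance between ring5 and ring2 below 0.0105 m or distance between ring5 and ring3 below 0.0105 m or distance between ring5 and ring4 below 0.0105 m) and z of any of ring1, ring2, ring3, ring4, ring5 in the frame of post below 0.0175 m), for 0.2 s.
3. with the pump off and the rings down, the clamp is snapped onto the shaft's head (all of step 2 and distance between clamp_seat and post_head below 0.003 m and angle between clamp's own z axis and vertical below 0.1 rad and value of joint each of jaw_a, jaw_b below 0.06 rad), for 0.2 s.
At the end, for the whole second after the job is handed in: Bat on (over 0.3 rad); each ring present centred within 4 mm, level within 0.08 rad, keyed within 0.25 rad, within 2.5 mm of the base or the ring below; clamp seat within 3 mm of the head's top, upright within 0.1 rad, jaws shut (under 0.06 rad); rings and clamp at rest (value of joint toggle above 0.3 rad and horizontal distance between each of ring1, ring2, ring3, ring4, ring5 and post below 0.004 m and angle between each of ring1, ring2, ring3, ring4, ring5's own z axis and vertical below 0.08 rad and angle between the x axis of each of ring1, ring2, ring3, ring4, ring5 and the x axis of post, either way round below 0.25 rad and (z of ring1 in the frame of post below 0.0175 m or distance between ring1 and ring2 below 0.0105 m or distance between ring1 and ring3 below 0.0105 m or distance between ring1 and ring4 below 0.0105 m or distance between ring1 and ring5 below 0.0105 m) and z of each of ring1, ring2, ring3, ring4, ring5 in the frame of post below 0.0495 m and linear speed of each of ring1, ring2, ring3, ring4, ring5, clamp below 0.02 m/s and (z of ring2 in the frame of post below 0.0175 m or distance between ring2 and ring1 below 0.0105 m or distance between ring2 and ring3 below 0.0105 m or distance between ring2 and ring4 below 0.0105 m or distance between ring2 and ring5 below 0.0105 m) and (z of ring3 in the frame of post below 0.0175 m or distance between ring3 and ring1 below 0.0105 m or distance between ring3 and ring2 below 0.0105 m or distance between ring3 and ring4 below 0.0105 m or distance between ring3 and ring5 below 0.0105 m) and (z of ring4 in the frame of post below 0.0175 m or distance between ring4 and ring1 below 0.0105 m or distance between ring4 and ring2 below 0.0105 m or distance between ring4 and ring3 below 0.0105 m or distance between ring4 and ring5 below 0.0105 m) and (z of ring5 in the frame of post below 0.0175 m or distance between ring5 and ring1 below 0.0105 m or distance between ring5 and ring2 below 0.0105 m or distance between ring5 and ring3 below 0.0105 m or distance between ring5 and ring4 below 0.0105 m) and z of any of ring1, ring2, ring3, ring4, ring5 in the frame of post below 0.0175 m and distance between clamp_seat and post_head below 0.003 m and angle between clamp's own z axis and vertical below 0.1 rad and value of joint each of jaw_a, jaw_b below 0.06 rad); the robot touches nothing.
It fails at once if the bowl is moved more than 4 cm (distance of bowl from where it was at the start of the episode above 0.04 m).
It fails at once if the spoon is moved more than 4 cm (distance of spoon from where it was at the start of the episode above 0.04 m).
It fails at once if the bottle is moved more than 4 cm (distance of bottle from where it was at the start of the episode above 0.04 m).
Of ring1, ring2, ring3, ring4, ring5 only 4 to 5 are there at a start; the rules pass over those that are not, and their reading is None.
At some moment in a run one of ring1, ring2, ring3, ring4, ring5 may be knocked a few centimetres aside while the robot is not near it.
It also fails if it takes over 200 s, if anything falls off the work surface, if the arm or the gripper's body presses on something with over 40 N, if the wrist force passes 120 N, or if a joint passes its speed limit or range.

## Working session

There is one attempt and no reset: what is moved stays moved. The work goes in short steps, Python scripts to look and compute and a tool call to move; the robot and the scene stay as the last step left them, time stands still between calls to the robot, and variables do not carry over. Pictures are saved under pics/ and viewed, and the job is handed in when it is done.

Besides the shell and the picture viewer there is one more tool, called after "Call:" as name(argument=value, ...) on one line, values as JSON. arm_command: Moves the arm, as the interface text tells. Its arguments: {"type":"object","properties":{"motion":{"type":"array"},"grip_force":{"type":"number"}},"required":["motion"]}

```bash
ls; mkdir -p pics; cat > h.py <<'E'
import numpy as np, cv2
from cell import robot
def K(c):
    h,w=c['image'].shape[:2]; f=h/2/np.tan(np.radians(c['fov_y'])/2); return f
def px2ray(c,u,v):
    f=K(c); x=(u-c['cx'])/f; y=(v-c['cy'])/f
    A=np.array([[f,0,c['cx']],[0,f,c['cy']],[0,0,1.]])
    p=cv2.undistortPoints(np.array([[[u,v]]],float),A,np.array([c['k1'],0,0,0.]))[0,0]
    M=np.array(c['cam_to_world']); d=M[:3,:3]@np.array([p[0],p[1],1]); return M[:3,3],d
def onz(c,u,v,z):
    o,d=px2ray(c,u,v); return o+d*(z-o[2])/d[2]
def cast(c,P):
    f=K(c);A=np.array([[f,0,c['cx']],[0,f,c['cy']],[0,0,1.]])
    W=np.linalg.inv(np.array(c['cam_to_world'])); r=cv2.Rodrigues(W[:3,:3])[0]
    return cv2.projectPoints(np.array(P,float).reshape(-1,3),r,W[:3,3],A,np.array([c['k1'],0,0,0.]))[0][:,0]
def world(c):
    f=K(c);h,w=c['image'].shape[:2];A=np.array([[f,0,c['cx']],[0,f,c['cy']],[0,0,1.]])
    u,v=np.meshgrid(np.arange(w),np.arange(h)); p=np.stack([u,v],-1).reshape(-1,1,2).astype(float)
    q=cv2.undistortPoints(p,A,np.array([c['k1'],0,0,0.]))[:,0]
    z=c['z_map'].reshape(-1,1); P=np.hstack([q*z,z]); M=np.array(c['cam_to_world'])
    return (P@M[:3,:3].T+M[:3,3]).reshape(h,w,3)
def save(n,im,s=1): cv2.imwrite('pics/'+n,cv2.resize(im[...,::-1],None,fx=s,fy=s,interpolation=cv2.INTER_CUBIC))
E
python3 - <<'E'
from h import *
for n in('scene','top'):
    c=robot.read_camera(n); save(n+'0.png',c['image'],1.5); np.save(n+'0.npy',c,allow_pickle=True)
    print(n,c['fov_y'],c['cx'],c['cy'],c['k1'],np.round(c['cam_to_world'],3))
print(robot.observe(), robot.tcp_to_grasp)
E
```

```text
pics
scene 57.958408309142065 253.45495440967943 191.72132119054746 -0.09168900172101196 [[-0.635  0.484 -0.602  1.11 ]
 [ 0.772  0.413 -0.482  0.424]
 [ 0.015 -0.771 -0.636  0.666]
 [ 0.     0.     0.     1.   ]]
top 43.375197725418076 258.75109922410735 190.16776114210413 -0.10231861431702682 [[-0.009 -0.994  0.112  0.392]
 [-1.     0.012  0.019 -0.017]
 [-0.02  -0.112 -0.994  1.657]
 [ 0.     0.     0.     1.   ]]
{'time': 0.1, 'qpos': array([ 1.05701605e+00,  3.42653191e-01,  1.52490790e+00, -1.67425415e-06,
        1.27537543e+00, -1.46030427e-01]), 'qvel': array([ 3.89611374e-04, -8.28142620e-05, -4.59390140e-03,  1.75157374e-04,
        7.07951749e-04,  1.29327644e-03]), 'joint_efforts': array([ 1.95946763e-03, -4.32006204e+01, -2.44694781e+01,  7.19944225e-02,
        5.24846662e-02, -8.81816459e-05]), 'tool_pos': array([0.18856727, 0.48959229, 0.22611912]), 'tool_rot': array([-3.14026286e+00, -1.93964856e-04,  2.77384317e+00]), 'contact_force': array([ 0.5674962 , -0.0236187 ,  0.73841432]), 'torque': array([-0.0164048 ,  0.0082097 ,  0.02803004]), 'opening': 0.09156898666085239} 0.0188
```

View pics/scene0.png

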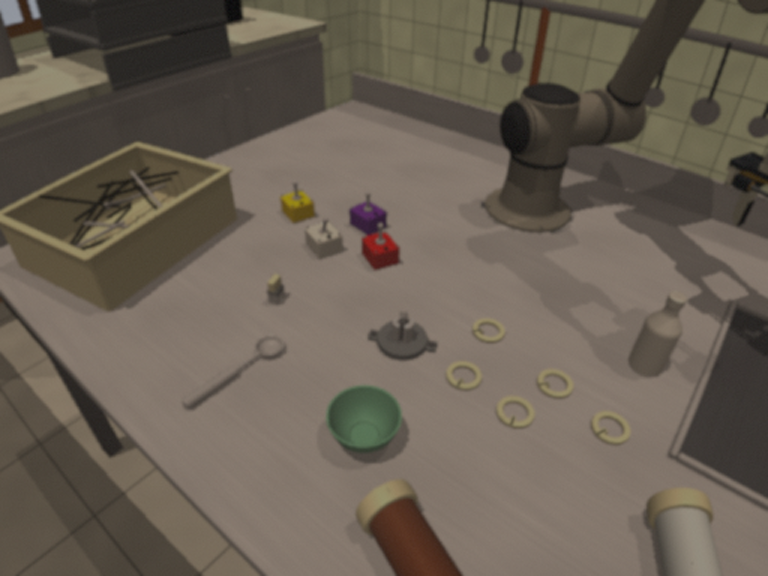

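View pics/top0.png

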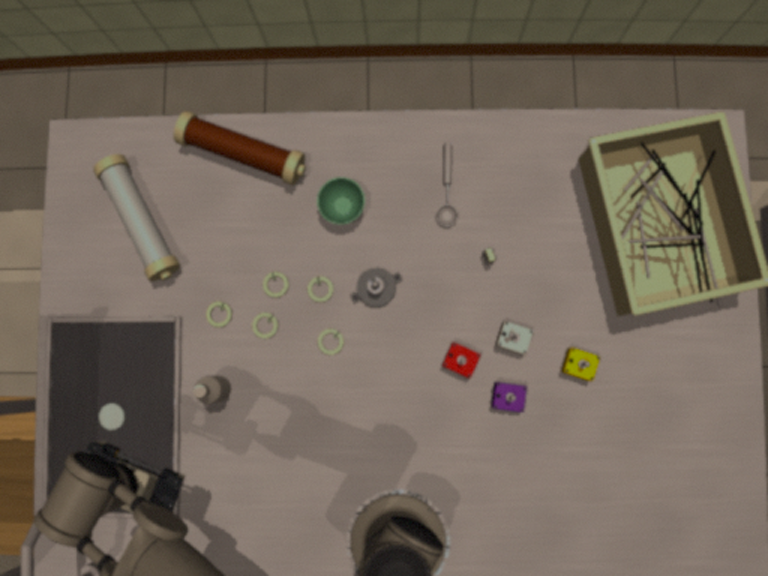

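In the top picture (1.5x scale), five cream rings lie at about (220,314), (265,325), (275,285), (320,289) and (331,341). The post is at (377,287), the clamp at (488,257), the bowl at (341,203), the spoon at (447,215) and the bottle at (210,390). The boxes that could be taken for the switch are white (515,337), red (461,360), purple (509,397) and yellow (581,364). The white one matches the description, so I choose it and check it in close crops.

```bash
python3 - <<'E'
from h import *
t=np.load('top0.npy',allow_pickle=True).item();s=np.load('scene0.npy',allow_pickle=True).item()
a=cv2.resize(t['image'][205:250,310:380],(700,450),interpolation=cv2.INTER_CUBIC)
save('c1.png',a)
a=cv2.resize(t['image'][160:240,130:280],(750,400),interpolation=cv2.INTER_CUBIC); save('c2.png',a)
a=cv2.resize(s['image'][135:185,195:275],(800,500),interpolation=cv2.INTER_CUBIC); save('c3.png',a)
a=cv2.resize(s['image'][195:300,230:430],(800,420),interpolation=cv2.INTER_CUBIC); save('c4.png',a)
a=cv2.resize(s['image'][180:205,170:200],(600,500),interpolation=cv2.INTER_CUBIC); save('c5.png',a)
a=cv2.resize(t['image'][160:182,312:340],(700,550),interpolation=cv2.INTER_CUBIC); save('c6.png',a)
E
```

```text
(no output)
```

View pics/c1.png

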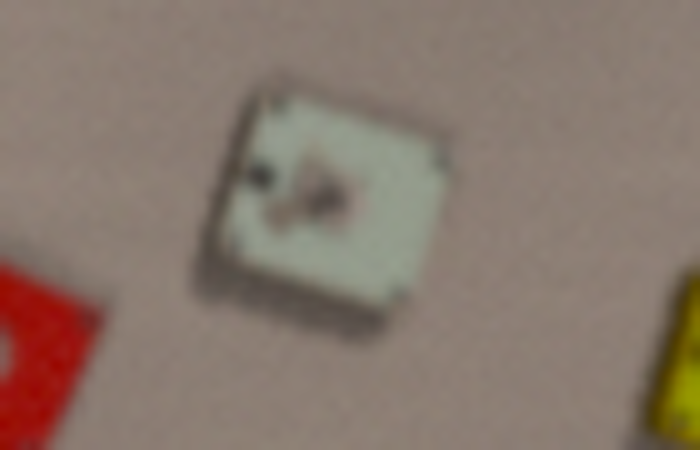

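View pics/c2.png

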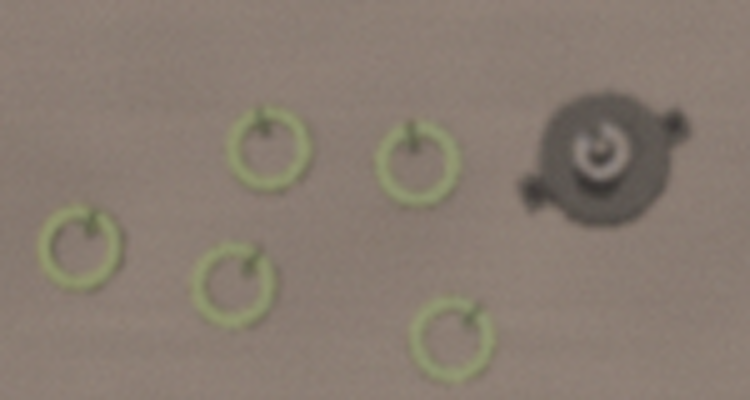

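View pics/c3.png

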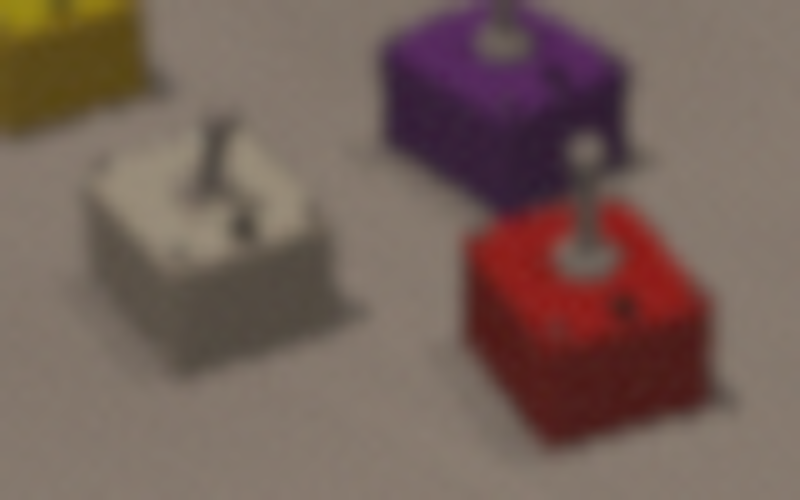

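View pics/c4.png

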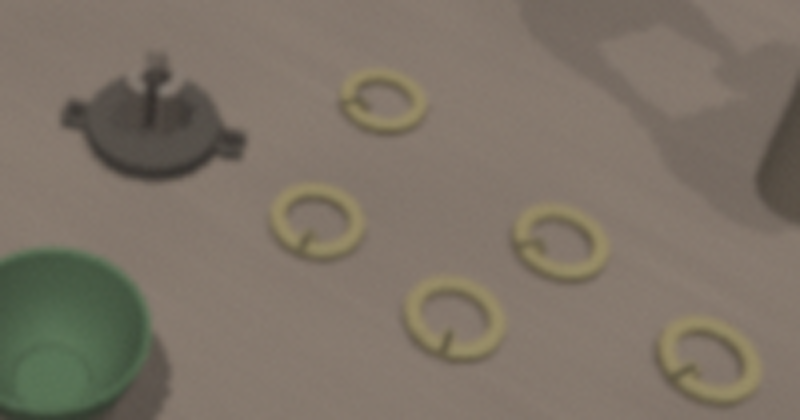

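View pics/c5.png

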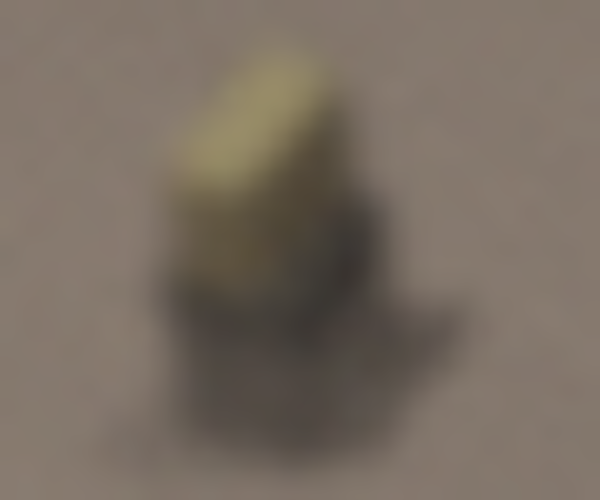

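View pics/c6.png

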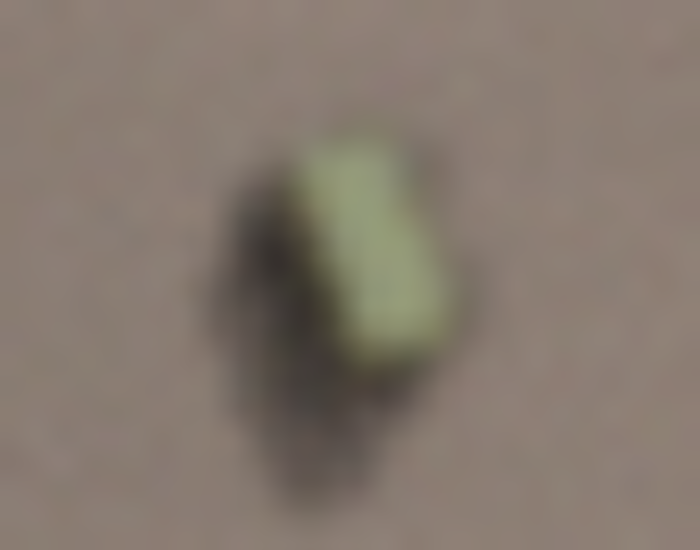

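The white box has its black dot at left (c1 pixel 260,175), and the bat leans towards it, so the pump is on. All five cream rings have a visible tab line. The post keyway seems to open up and slightly left in the top view, and the clamp rib is clear. Now I measure.

```bash
cat > m.py <<'E'
from h import *
def tri(o1,d1,o2,d2):
    d1=d1/np.linalg.norm(d1);d2=d2/np.linalg.norm(d2)
    A=np.array([d1,-d2]).T; t=np.linalg.lstsq(A,o2-o1,rcond=None)[0]
    p,q=o1+t[0]*d1,o2+t[1]*d2; return (p+q)/2,np.linalg.norm(p-q)
def cream(im):
    hsv=cv2.cvtColor(im,cv2.COLOR_RGB2HSV); H,S,V=cv2.split(hsv)
    return ((H>18)&(H<50)&(S>60)&(V>80)).astype(np.uint8)
def rings(c,z=0.008,amin=40):
    m=cream(c['image']); 
    n,l,st,ce=cv2.connectedComponentsWithStats(m,connectivity=8); out=[]
    for i in range(1,n):
        if st[i,4]<amin or st[i,4]>900: continue
        cs,_=cv2.findContours((l==i).astype(np.uint8),cv2.RETR_EXTERNAL,cv2.CHAIN_APPROX_NONE)
        k=max(cs,key=len)[:,0].astype(float)
        W=np.array([onz(c,u,v,z)[:2] for u,v in k])
        (x,y),r=cv2.minEnclosingCircle((W*1000).astype(np.float32))
        # LSQ circle
        A=np.c_[2*W,np.ones(len(W))]; s=np.linalg.lstsq(A,(W**2).sum(1),rcond=None)[0]
        R=np.sqrt(s[2]+s[0]**2+s[1]**2)
        out.append((s[0],s[1],R,st[i,4],ce[i]))
    return out
E
python3 - <<'E'
from m import *
for n in('top','scene'):
    c=np.load(n+'0.npy',allow_pickle=True).item()
    print(n)
    P=world(c)
    for x,y,R,a,ce in rings(c):
        u,v=np.round(ce).astype(int)
        print(np.round([x,y,R],4),a,np.round(ce,1), np.round(P[v,u],3))
    print('table z', np.round(np.median(P[...,2][(abs(P[...,0]-.5)<.15)&(abs(P[...,1])<.2)]),4))
E
```

```text
top
[1.3135 0.9762 0.019 ] 52 [5.7 2.2] [ 1.489  1.164 -0.303]
[1.23   0.3958 0.0601] 819 [153.7  15.8] [ 1.485  0.521 -0.503]
[1.2608 0.2761 0.0515] 494 [186.1   6.9] [ 1.482  0.351 -0.418]
[1.2584 0.1388 0.0481] 388 [223.6   6.1] [ 1.482  0.175 -0.42 ]
[1.2557 0.0014 0.045 ] 376 [261.    6.1] [ 1.479  0.005 -0.422]
[ 1.2555 -0.1331  0.0435] 352 [297.    5.3] [ 1.478 -0.161 -0.415]
[ 1.2534 -0.2678  0.0473] 409 [334.4   5.7] [ 1.485 -0.334 -0.44 ]
[ 1.2541 -0.404   0.0452] 308 [372.    5.5] [ 1.483 -0.509 -0.428]
[ 1.2543 -0.5403  0.0438] 309 [408.6   5.8] [ 1.483 -0.684 -0.436]
[ 1.2471 -0.6734  0.0419] 235 [443.5   5.1] [ 1.479 -0.844 -0.415]
[ 1.2559 -0.8122  0.0501] 386 [480.    6.2] [ 1.482 -1.021 -0.424]
[1.2651 0.6824 0.0454] 276 [80.6 10.8] [ 1.487  0.853 -0.426]
[1.2631 0.5468 0.046 ] 340 [114.9  10. ] [ 1.486  0.69  -0.429]
[1.261  0.8203 0.0558] 433 [43.7 12.6] [ 1.49   1.04  -0.432]
[1.2655 0.9534 0.0208] 59 [11.  13.6] [ 1.484  1.196 -0.409]
[ 1.1953 -0.1254  0.046 ] 436 [295.8  20.5] [ 1.478 -0.165 -0.577]
[ 1.1946 -0.6321  0.0491] 401 [433.2  20.8] [ 1.482 -0.849 -0.5
[... 1903 characters left out ...]
1 -2.1509  0.0552] 47 [ 5.4 54.7] [ 0.633 -1.46   0.183]
[ 0.5232 -1.881   0.1083] 263 [12.3 66.2] [ 0.671 -1.263  0.182]
[ 0.3729 -0.4369  0.0602] 376 [197.8 136.6] [ 0.415 -0.387  0.042]
[ 0.6125 -0.2479  0.0186] 60 [182.2 187.4] [ 0.647 -0.206  0.054]
[0.4525 0.1513 0.0298] 199 [325.2 219.6] [0.447 0.148 0.   ]
[0.5739 0.1749 0.0298] 253 [308.7 250.1] [1.11  0.424 0.666]
[0.4909 0.302  0.0299] 256 [369.5 255.1] [0.485 0.302 0.002]
[0.5852 0.2784 0.0298] 292 [343.3 274.4] [ 0.579  0.276 -0.001]
[0.5175 0.4097 0.03  ] 310 [406.8 284.7] [ 0.511  0.41  -0.002]
[0.8338 0.2204 0.0328] 521 [254.6 332.3] [0.86  0.234 0.078]
[0.593  0.5439 0.0387] 533 [452. 334.] [0.635 0.523 0.077]
table z 0.0001
```

```bash
cat >> m.py <<'E'
def rings2(c,z=0.008,box=(0.38,0.7,0.02,0.5),near=None):
    im=cv2.GaussianBlur(c['image'],(0,0),.5); lab=cv2.cvtColor(im,cv2.COLOR_RGB2LAB).astype(int)
    bg=np.median(lab[150:260,150:350].reshape(-1,3),0)
    m=((lab[...,2]-bg[2])>9).astype(np.uint8)
    n,l,st,ce=cv2.connectedComponentsWithStats(m,connectivity=8); out=[]
    for i in range(1,n):
        if st[i,4]<40 or st[i,4]>900: continue
        cs,_=cv2.findContours((l==i).astype(np.uint8),cv2.RETR_EXTERNAL,cv2.CHAIN_APPROX_NONE)
        k=max(cs,key=len)[:,0].astype(float)
        W=np.array([onz(c,u,v,z)[:2] for u,v in k])
        A=np.c_[2*W,np.ones(len(W))]; s=np.linalg.lstsq(A,(W**2).sum(1),rcond=None)[0]
        R=np.sqrt(s[2]+s[0]**2+s[1]**2)
        if box[0]<s[0]<box[1] and box[2]<s[1]<box[3] and .024<R<.036: out.append((s[0],s[1],R,st[i,4]))
    return out
def prof(c,x,y,z=0.008,rs=(.022,.024,.026,.028)):
    a=np.radians(np.arange(0,360,2.)); g=c['image'].astype(np.float32).sum(2)/3; v=0
    for r in rs:
        p=cast(c,np.c_[x+r*np.cos(a),y+r*np.sin(a),0*a+z]).astype(np.float32)
        v=v+cv2.remap(g,p[:,0].reshape(1,-1),p[:,1].reshape(1,-1),cv2.INTER_LINEAR)[0]/len(rs)
    return a,v
def tab(c,x,y,z=0.008,rs=(.014,.017,.020,.022,.024,.026,.028)):
    # dark radial line: local minimum vs smoothed
    a,v=prof(c,x,y,z,rs)
    base=np.array([np.median(np.roll(v,30-k)[:61]) for k in range(180)])
    d=np.clip(base-v-3,0,None); i=np.argmax(cv2.GaussianBlur(np.r_[d,d,d].reshape(1,-1).astype(np.float32),(9,1),0)[0][180:360])
    k=np.arange(i-6,i+7); w=d[k%180]; return np.radians(2*(w*k).sum()/max(w.sum(),1e-6)), d.max()
E
python3 - <<'E'
from m import *
for n in('top','scene'):
    c=np.load(n+'0.npy',allow_pickle=True).item()
    print(n)
    for x,y,R,a in sorted(rings2(c),key=lambda r:r[1]):
        print(np.round([x,y,R],4),a,'all',np.round(tab(c,x,y),3),'outer',np.round(tab(c,x,y,rs=(.022,.024,.026,.028)),3),'in',np.round(tab(c,x,y,rs=(.013,.015,.017)),3))
E
```

```text
top
[0.4516 0.1484 0.0248] 51 all [ 5.576 14.444] outer [ 5.583 15.987] in [ 5.543 11.447]
[0.5726 0.172  0.0244] 60 all [ 0.205 17.885] outer [ 0.205 21.791] in [ 0.208 13.635]
[0.5845 0.2757 0.0246] 76 all [ 0.251 13.777] outer [ 0.26  13.441] in [ 0.212 15.647]
[0.4902 0.2999 0.0246] 72 all [ 5.583 19.08 ] outer [ 5.598 19.334] in [ 5.513 16.661]
[0.5171 0.408  0.0249] 86 all [ 5.835 17.667] outer [ 5.862 19.821] in [ 5.78  13.067]
scene
[0.452  0.1514 0.0246] 102 all [ 5.555 13.282] outer [ 5.53  17.776] in [5.783 6.964]
[0.5727 0.1743 0.0248] 130 all [ 0.209 22.023] outer [ 0.203 24.288] in [ 0.245 14.035]
[0.5847 0.2781 0.0249] 155 all [ 0.252 25.7  ] outer [ 0.248 26.917] in [ 0.254 20.807]
[0.4903 0.3022 0.0247] 134 all [ 5.551 15.054] outer [ 5.527 18.13 ] in [ 5.689 10.366]
[0.5171 0.4097 0.0248] 160 all [ 5.861 24.664] outer [ 5.856 26.193] in [ 5.874 19.309]
```

```bash
python3 - <<'E'
from m import *
t=np.load('top0.npy',allow_pickle=True).item();s=np.load('scene0.npy',allow_pickle=True).item()
for n,c in(('t',t),('s',s)):
    p=cast(c,[[0.573,0.064,0.05]])[0]; print(n,p)
    u,v=p.astype(int); a=c['image'][v-25:v+25,u-30:u+30]; a=cv2.normalize(a,None,0,255,cv2.NORM_MINMAX)
    save('p_%s.png'%n,a,12)
    # depth-based
    P=world(c); Q=P[v-40:v+40,u-40:u+40].reshape(-1,3)
    for lo,hi in((.011,.02),(.045,.056),(.068,.08)):
        m=(Q[:,2]>lo)&(Q[:,2]<hi); print(lo,m.sum(),np.round(Q[m].mean(0),4) if m.sum() else '')
E
```

```text
t [243.78417016 190.40476066]
0.011 402 [0.5698 0.0558 0.015 ]
0.045 62 [0.5717 0.0431 0.0509]
0.068 12 [0.5741 0.0434 0.0726]
s [274.42403082 217.39350201]
0.011 495 [0.5813 0.0513 0.0146]
0.045 101 [0.5753 0.0469 0.0503]
0.068 18 [0.5756 0.0468 0.0735]
```

View pics/p_t.png

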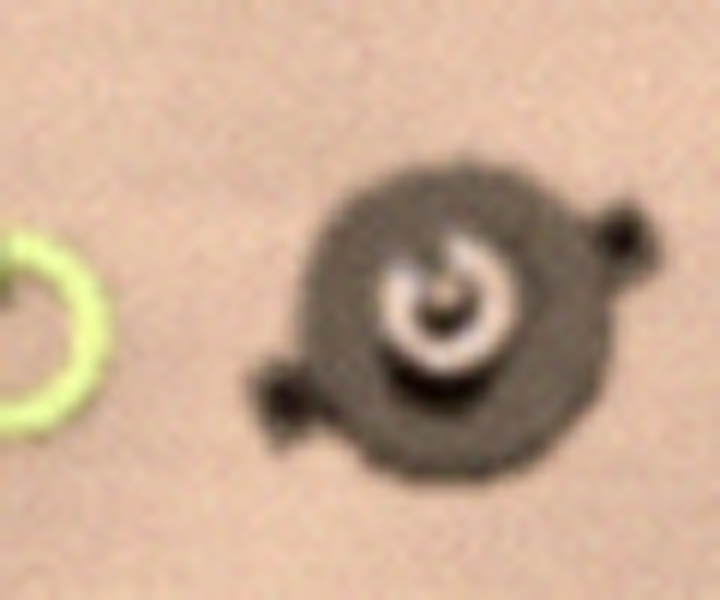

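View pics/p_s.png

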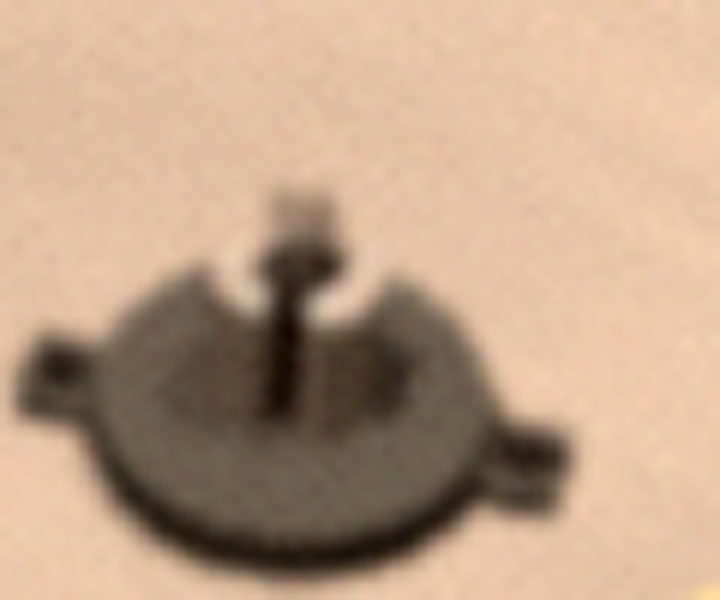

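```bash
cat >> m.py <<'E'
def circfit(W):
    for _ in range(12):
        A=np.c_[2*W,np.ones(len(W))]; s=np.linalg.lstsq(A,(W**2).sum(1),rcond=None)[0]
        R=np.sqrt(s[2]+s[0]**2+s[1]**2); e=np.hypot(W[:,0]-s[0],W[:,1]-s[1])-R
        if abs(e).max()<.0015: break
        W=W[abs(e)<max(.0015,np.percentile(abs(e),92))]
    return s[0],s[1],R,len(W)
E
python3 - <<'E'
from m import *
for n in('top','scene'):
    c=np.load(n+'0.npy',allow_pickle=True).item()
    g=cv2.cvtColor(c['image'],cv2.COLOR_RGB2GRAY)
    p=cast(c,[[.574,.044,.015]])[0].astype(int); 
    roi=np.zeros_like(g); cv2.circle(roi,tuple(int(q) for q in p),30,1,-1)
    bg=np.median(g[roi>0][:]) ; tb=np.percentile(g[roi>0],85); lo=np.percentile(g[roi>0],15)
    m=((g<(tb+lo)/2)&(roi>0)).astype(np.uint8)
    m=cv2.morphologyEx(m,cv2.MORPH_CLOSE,np.ones((5,5)))
    cs,_=cv2.findContours(m,cv2.RETR_EXTERNAL,cv2.CHAIN_APPROX_NONE);k=max(cs,key=len)[:,0].astype(float)
    W=np.array([onz(c,u,v,.015)[:2] for u,v in k])
    print(n,'base',np.round(circfit(W),4))
    for cx,cy in ((.5725,.0435),(.574,.0455)):
        a,v=prof(c,cx,cy,.051,(.011,.013,.015,.0165)); 
        i=np.argsort(v)[:10]; print(np.degrees(a[i]).astype(int)); 
    print(np.c_[np.degrees(a)[::5],v[::5]].astype(int).tolist())
    P=world(c);z=P[...,2]; mm=(z>.07)&(z<.08)&(abs(P[...,0]-.574)<.03)&(abs(P[...,1]-.044)<.03)
    vv,uu=np.nonzero(mm); print('headpix',uu.mean(),vv.mean(),np.round(onz(c,uu.mean(),vv.mean(),.073),4),z[mm].max())
E
```

```text
top base [5.718e-01 4.460e-02 4.530e-02 4.800e+01]
[20 22 18 16 14 24 12 26 10 28]
[16 14 18 12 10 20  8 22  6  4]
[[0, 96], [10, 89], [20, 89], [29, 97], [40, 107], [50, 115], [59, 122], [70, 124], [80, 123], [90, 121], [100, 120], [110, 118], [119, 115], [130, 111], [140, 108], [150, 108], [160, 110], [170, 114], [180, 117], [190, 117], [200, 118], [210, 120], [220, 121], [230, 121], [239, 120], [250, 121], [260, 122], [270, 120], [280, 118], [290, 117], [300, 117], [310, 119], [320, 121], [330, 122], [340, 118], [350, 108]]
headpix 249.66666666666666 189.33333333333334 [0.5737 0.0434 0.073 ] 0.07569111148414809
scene base [5.815e-01 5.000e-02 4.740e-02 5.100e+01]
[28 26 29 32 34 24 36 22 38 20]
[24 26 28 29 22 32 20 34 18 16]
[[0, 94], [10, 76], [20, 59], [29, 58], [40, 75], [50, 94], [59, 107], [70, 112], [80, 114], [90, 114], [100, 113], [110, 114], [119, 115], [130, 115], [140, 114], [150, 111], [160, 107], [170, 104], [180, 98], [190, 91], [200, 86], [210, 88], [220, 91], [230, 94], [239, 101], [250, 107], [260, 112], [270, 115], [280, 116], [290, 117], [300, 116], [310, 113], [320, 112], [330, 111], [340, 110], [350, 105]]
headpix 268.8235294117647 208.11764705882354 [0.575  0.0461 0.073 ] 0.07739930768994929
```

```bash
python3 - <<'E'
from m import *
for n in('top','scene'):
    c=np.load(n+'0.npy',allow_pickle=True).item(); P=world(c); z=P[...,2]
    # depth checks
    for nm,(x,y),lo,hi in(('clamp',(.61,-.235),.046,.06),('box',(.46,-.27),.038,.05)):
        mm=(z>lo)&(z<hi)&(abs(P[...,0]-x)<.06)&(abs(P[...,1]-y)<.06)
        if mm.sum()<5: print(n,nm,'none');continue
        vv,uu=np.nonzero(mm); zt=np.median(z[mm]); W=P[mm][:,:2]
        zz=.0535 if nm=='clamp' else .045
        W=np.array([onz(c,u,v,zz)[:2] for u,v in zip(uu,vv)])
        print(n,nm,mm.sum(),round(zt,4),np.round(W.mean(0),4),cv2.minAreaRect((W*1000).astype(np.float32)))
    # colour: clamp
    lab=cv2.cvtColor(c['image'],cv2.COLOR_RGB2LAB).astype(int)
    p=cast(c,[[.61,-.235,.05]])[0].astype(int); u,v=p
    sub=lab[v-20:v+20,u-20:u+20]; bg=np.median(sub.reshape(-1,3),0); m=((sub[...,2]-bg[2]>8)&(sub[...,0]>bg[0]-15)).astype(np.uint8)
    vv,uu=np.nonzero(m); W=np.array([onz(c,a+u-20,b+v-20,.0535)[:2] for a,b in zip(uu,vv)])
    print(n,'clampcol',len(W),np.round(W.mean(0),4),cv2.minAreaRect((W*1000).astype(np.float32)))
    # ears
    g=cv2.cvtColor(c['image'],cv2.COLOR_RGB2GRAY)
    p=cast(c,[[.572,.0445,.008]])[0]; 
    vv,uu=np.nonzero(g<np.percentile(g[int(p[1])-15:int(p[1])+15,int(p[0])-15:int(p[0])+15],50)+15)
    W=np.array([onz(c,a,b,.010)[:2] for a,b in zip(uu,vv)]); d=np.hypot(W[:,0]-.572,W[:,1]-.0445)
    k=(d>.0495)&(d<.065); W=W[k]; up=W[:,1]>.0445
    A,B=W[up].mean(0),W[~up].mean(0); print(n,'ears',k.sum(),A,B,'perp',np.arctan2(-(B-A)[1],(B-A)[0])*0+np.arctan2((B-A)[1],(B-A)[0])+np.pi/2, (A+B)/2)
E
```

```text
top clamp 39 0.0513 [ 0.64   -0.2133] ((639.7153930664062, -213.74285888671875), (28.810304641723633, 15.165027618408203), 25.025373458862305)
top box 305 0.0449 [ 0.454  -0.2659] ((453.0035705566406, -266.36688232421875), (71.06629943847656, 60.34687423706055), 70.80545043945312)
top clampcol 19 [ 0.6389 -0.2152] ((639.2168579101562, -215.06053161621094), (23.720294952392578, 10.053901672363281), 20.22905731201172)
top ears 53 [0.54920523 0.09413107] [ 0.59606207 -0.00674157] perp 0.4348586445154725 [0.57263365 0.04369475]
scene clamp 48 0.0527 [ 0.6436 -0.2091] ((643.0228881835938, -208.5947723388672), (34.165496826171875, 17.728015899658203), 14.912997245788574)
scene box 225 0.0447 [ 0.4602 -0.259 ] ((458.7168884277344, -260.7109069824219), (76.53875732421875, 61.33938217163086), 73.39784240722656)
scene clampcol 26 [ 0.6425 -0.2102] ((642.8233642578125, -209.85459899902344), (27.767976760864258, 10.26467514038086), 14.810026168823242)
scene ears 129 [0.58360232 0.08636614] [0.58665332 0.00617695] perp 0.03802928478552703 [0.58512782 0.04627154]
```

```bash
cat > plan.py <<'E'
import sys; from h import *; from scipy.spatial.transform import Rotation as R
def plan(x,y,z,yaw=None,ret=False):
    o=robot.observe(); p=np.array(o['tool_pos']); r=R.from_euler('xyz',o['tool_rot'])
    if yaw is None: yaw=o['tool_rot'][2]
    # choose yaw or yaw+pi within q6 range, nearest
    q1=np.arctan2(y,x); best=None
    for k in(-2,-1,0,1,2):
        yy=yaw+k*np.pi; q6=(q1-yy+np.pi/2+np.pi)%(2*np.pi)-np.pi
        d=abs(q6-o['qpos'][5])
        if abs(q6)<2.95 and (best is None or d<best[0]): best=(d,yy,q6)
    yy=best[1]; rt=R.from_euler('xyz',[np.pi,0,yy])
    w=(r.inv()*rt).as_rotvec()/(np.pi/2); t=r.inv().apply(np.array([x,y,z])-p)/.3
    print('pos',p.round(4),'rot',np.round(o['tool_rot'],3),'open',round(o['opening'],4),'F',np.round(o['contact_force'],1),'t',round(o['time'],1))
    print('turn',w.round(4),'shift',t.round(4),'q6',round(best[2],2), 'dist mm',round(np.linalg.norm(t)*300,1))
if __name__=='__main__': plan(*[float(a) for a in sys.argv[1:]])
E
python3 - <<'E'
from m import *
c=np.load('top0.npy',allow_pickle=True).item();P=world(c);z=P[...,2]
hsv=cv2.cvtColor(c['image'],cv2.COLOR_RGB2HSV)
for nm,m in(('red',((hsv[...,0]<8)|(hsv[...,0]>172))&(hsv[...,1]>150)&(z>.035)&(z<.05)),('pur',(hsv[...,0]>125)&(hsv[...,0]<160)&(hsv[...,1]>90)&(z>.035)&(z<.05)),('white',(z>.042)&(z<.048)&(abs(P[...,0]-.453)<.045)&(abs(P[...,1]+.266)<.045))):
    vv,uu=np.nonzero(m); W=np.array([onz(c,a,b,.045)[:2] for a,b in zip(uu,vv)]); print(nm,len(W),cv2.minAreaRect((W*1000).astype(np.float32)))
c=np.load('scene0.npy',allow_pickle=True).item();P=world(c);z=P[...,2]
m=(z>.042)&(z<.05)&(abs(P[...,0]-.453)<.045)&(abs(P[...,1]+.266)<.05)
vv,uu=np.nonzero(m); W=np.array([onz(c,a,b,.045)[:2] for a,b in zip(uu,vv)]); print('scene',len(W),W.mean(0),cv2.minAreaRect((W*1000).astype(np.float32)))
E
python3 plan.py .454 -.265 .2 2.81
```

```text
red 290 ((663.6171264648438, 136.51644897460938), (834.2523193359375, 75.94229125976562), 48.02791976928711)
pur 280 ((323.2838439941406, -250.01336669921875), (68.3756103515625, 56.860023498535156), 81.13613891601562)
white 184 ((453.8585510253906, -267.2003173828125), (68.61547088623047, 59.20201110839844), 68.65110778808594)
scene 199 [ 0.45835366 -0.26144055] ((457.06829833984375, -262.6595153808594), (72.7381820678711, 57.461273193359375), 71.35226440429688)
pos [0.1886 0.4896 0.2261] rot [-3.14  -0.     2.774] open 0.0916 F [ 0.6 -0.   0.7] t 0.1
turn [-2.000e-04  1.300e-03  1.977e+00] shift [-1.7299 -2.0289  0.0894] q6 1.37 dist mm 800.3
```

```bash
sed -i "s/d=abs(q6-o\['qpos'\]\[5\])/d=abs(yy-o['tool_rot'][2])/; s/abs(q6)<2.95/abs(q6)<2.6/" plan.py; python3 plan.py .454 -.265 .2 2.81;python3 plan.py .40 .12 .22 2.81
```

```text
pos [0.1886 0.4896 0.2261] rot [-3.14  -0.     2.774] open 0.0916 F [ 0.6 -0.   0.7] t 0.1
turn [-0.0008 -0.0001 -0.023 ] shift [-1.7299 -2.0289  0.0894] q6 -1.77 dist mm 800.3
pos [0.1886 0.4896 0.2261] rot [-3.14  -0.     2.774] open 0.0916 F [ 0.6 -0.   0.7] t 0.1
turn [-0.0008 -0.0001 -0.023 ] shift [-1.1006 -0.8962  0.0214] q6 -0.95 dist mm 425.8
```

Call:
arm_command(motion=[[[0,0,-0.023,-0.12,-0.1,0,1],[0,0,-0.023,-0.25,-0.2,0,1],[0,0,-0.023,-0.38,-0.3,0,1],[0,0,-0.023,-0.51,-0.4,0,1],[0,0,-0.023,-0.64,-0.5,0,1],[0,0,-0.023,-0.77,-0.62,0,1],[0,0,-0.023,-0.9,-0.73,0,1],[0,0,-0.023,-1.0,-0.83,0.02,1]]])

```text
time: 0.9
tool_pos: [0.3803, 0.1478, 0.2211]
tool_rot: [3.141, 0.002, 2.81]
contact_force: [1.1, -0.4, -0.7]
opening: 0.0915
```

```bash
python3 plan.py .454 -.265 .18 2.81
```

```text
pos [0.3803 0.1478 0.2211] rot [3.141e+00 2.000e-03 2.810e+00] open 0.0915 F [ 1.1 -0.4 -0.7] t 0.9
turn [ 0.0006  0.001  -0.0002] shift [-0.6804 -1.2208  0.1371] q6 -1.77 dist mm 421.3
```

Call:
arm_command(motion=[[[0,0,0,-0.07,-0.12,0,1],[0,0,0,-0.14,-0.25,0,1],[0,0,0,-0.21,-0.38,0,1],[0,0,0,-0.28,-0.51,0.0,0.6],[0,0,0,-0.36,-0.64,0,0.3],[0,0,0,-0.43,-0.77,0,0.3],[0,0,0,-0.5,-0.9,0,0.3],[0,0,0,-0.56,-1.0,0.0,0.3]]])

```text
time: 1.7
tool_pos: [0.4401, -0.1911, 0.2204]
tool_rot: [3.142, -0.0, 2.809]
contact_force: [0.7, -0.1, 0.8]
opening: 0.0607
```

```bash
python3 plan.py .454 -.265 .13 2.81
```

```text
pos [ 0.4401 -0.1911  0.2204] rot [ 3.142 -0.     2.809] open 0.0607 F [ 0.7 -0.1  0.8] t 1.7
turn [ 0.     -0.0003 -0.0009] shift [-0.1245 -0.2177  0.3012] q6 -1.77 dist mm 117.6
```

Call:
arm_command(motion=[[[0,0,0,-0.05,-0.08,0.05,0.3],[0,0,0,-0.1,-0.16,0.1,0.3],[0,0,0,-0.127,-0.19,0.18,0.3],[0,0,0,-0.127,-0.19,0.26,0.3],[0,0,0,-0.127,-0.19,0.3,0.3],[0,0,0,-0.127,-0.19,0.3,0.3]]])

```text
time: 2.3
tool_pos: [0.4568, -0.2541, 0.129]
tool_rot: [3.14, -0.004, 2.81]
contact_force: [-0.2, 0.4, -0.2]
opening: 0.0599
```

```bash
python3 plan.py .458 -.257 .072 2.81; python3 - <<'E'
from h import *
c=robot.read_camera('scene'); save('sw1.png',cv2.resize(c['image'][110:190,180:290],(770,560),interpolation=cv2.INTER_CUBIC))
E
```

```text
pos [ 0.4568 -0.2541  0.129 ] rot [ 3.14  -0.004  2.81 ] open 0.0599 F [-0.2  0.4 -0.2] t 2.3
turn [ 0.0009 -0.0026 -0.    ] shift [-0.0078 -0.0082  0.1899] q6 -1.75 dist mm 57.1
```

View pics/sw1.png

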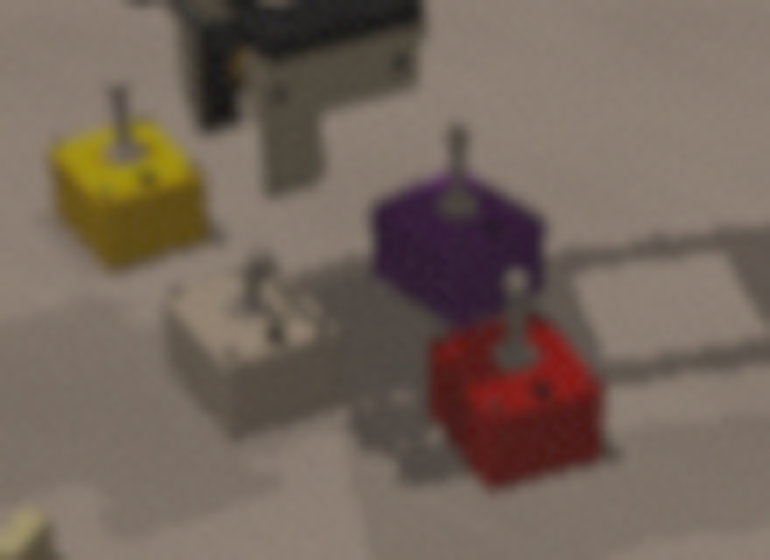

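Call:
arm_command(motion=[[[0,0,0,-0.008,-0.008,0.06,0.3],[0,0,0,-0.008,-0.008,0.12,0.3],[0,0,0,-0.008,-0.008,0.19,0.3],[0,0,0,-0.008,-0.04,0.19,0.3],[0,0,0,-0.008,-0.08,0.19,0.3],[0,0,0,-0.008,-0.12,0.19,0.3],[0,0,0,-0.008,-0.15,0.19,0.3],[0,0,0,-0.008,-0.15,0.19,0.3]]])

```text
time: 3.15
tool_pos: [0.4453, -0.3002, 0.0746]
tool_rot: [-3.141, 0.002, 2.808]
contact_force: [0.8, 0.2, -0.5]
opening: 0.0596
```

```bash
python3 plan.py .458 -.257 .2; python3 - <<'E'
from h import *
c=robot.read_camera('scene'); save('sw2.png',cv2.resize(c['image'][110:190,180:290],(770,560),interpolation=cv2.INTER_CUBIC))
E
```

```text
pos [ 0.4453 -0.3002  0.0746] rot [-3.141e+00  2.000e-03  2.808e+00] open 0.0596 F [ 0.8  0.2 -0.5] t 3.1
turn [-0.0006  0.0011 -0.    ] shift [ 0.0063  0.1497 -0.4183] q6 -1.75 dist mm 133.3
```

View pics/sw2.png

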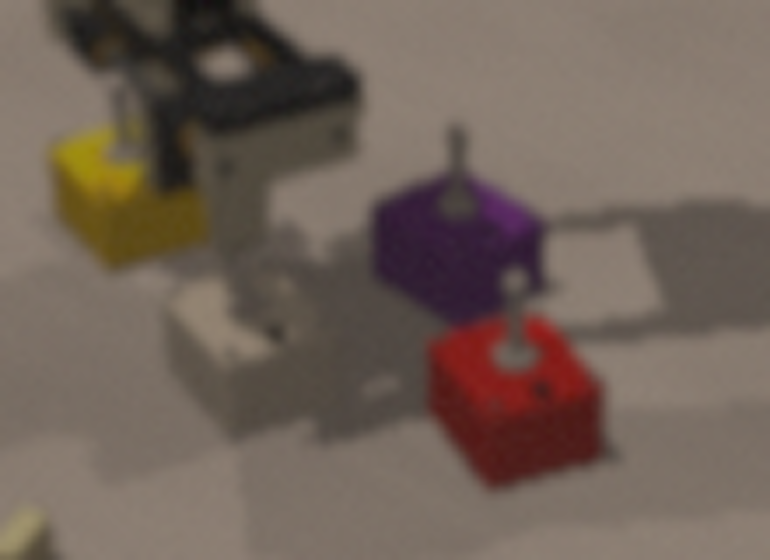

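Call:
arm_command(motion=[[[0,0,0,0,0,-0.1,0.3],[0,0,0,0,0,-0.25,0.3],[0,0,0,0,0,-0.4,0.3],[0,0,0,0,0.3,-0.5,0.3],[0,0,0,0,0.45,-0.5,0.3]]])

```text
time: 3.7
tool_pos: [0.4777, -0.2069, 0.2202]
tool_rot: [-3.141, 0.005, 2.807]
contact_force: [1.5, 0.5, -1.0]
opening: 0.0595
```

```bash
python3 - <<'E'
from h import *
c=robot.read_camera('scene'); save('sw3.png',cv2.resize(c['image'][110:190,180:290],(770,560),interpolation=cv2.INTER_CUBIC))
E
```

```text
(no output)
```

View pics/sw3.png

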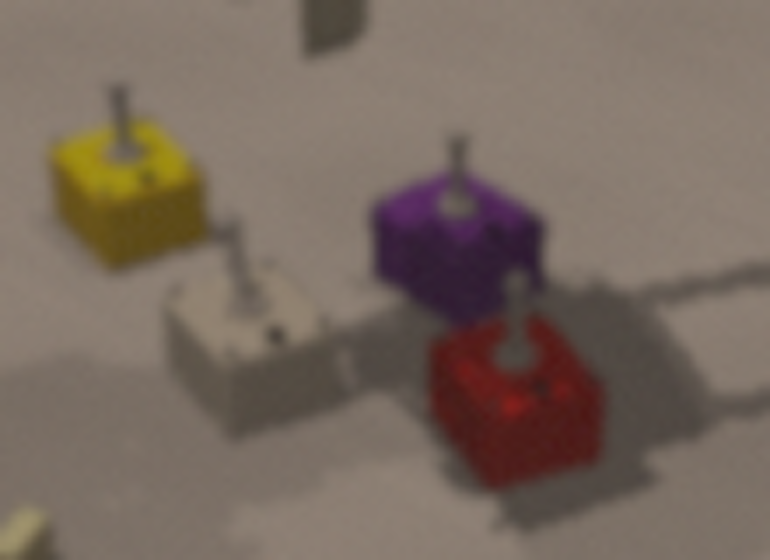

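The bat tip has moved from (265,260) to (230,220) in the crop, away from the dot, so the pump is off. Next is ring B (nearest the post).

```bash
python3 plan.py .5726 .1732 .10 2.4
```

```text
pos [ 0.4796 -0.1993  0.2205] rot [3.138 0.004 2.812] open 0.0598 F [ 1.5  5.5 -0.2] t 3.8
turn [0.0029 0.002  0.2624] shift [0.1099 1.2735 0.4063] q6 -0.54 dist mm 402.4
```

Call:
arm_command(motion=[[[0,0,0.03,0.01,0.13,0,0.6],[0,0,0.07,0.02,0.26,0,1],[0,0,0.1,0.03,0.39,0,1],[0,0,0.14,0.04,0.52,0,1],[0,0,0.18,0.05,0.65,0,1],[0,0,0.22,0.06,0.78,0,1],[0,0,0.26,0.08,0.91,0.1,1],[0,0,0.262,0.09,1.0,0.2,1]]])

```text
time: 4.55
tool_pos: [0.5496, 0.0883, 0.1576]
tool_rot: [3.139, 0.001, 2.398]
contact_force: [1.0, -0.4, -1.3]
opening: 0.0917
```

```bash
python3 plan.py .5726 .1732 .06 2.4
```

```text
pos [0.5496 0.0883 0.1576] rot [3.139e+00 1.000e-03 2.398e+00] open 0.0917 F [ 1.  -0.4 -1.3] t 4.5
turn [ 0.0014  0.0009 -0.001 ] shift [0.1354 0.2595 0.3257] q6 -0.54 dist mm 131.4
```

Call:
arm_command(motion=[[[0,0,0,0.04,0.08,0.05,1],[0,0,0,0.08,0.16,0.1,1],[0,0,0,0.12,0.23,0.18,1],[0,0,0,0.135,0.259,0.26,1],[0,0,0,0.135,0.259,0.325,1],[0,0,0,0.135,0.259,0.325,1]]])

```text
time: 5.15
tool_pos: [0.5696, 0.1705, 0.0571]
tool_rot: [-3.137, -0.004, 2.4]
contact_force: [-0.8, -0.4, 0.1]
opening: 0.0916
```

```bash
python3 plan.py .5726 .1732 .003 2.4; python3 - <<'E'
from m import *
c=robot.read_camera('scene'); p=cast(c,[[.5726,.1732,.03]])[0].astype(int);print(p)
save('b1.png',cv2.resize(c['image'][p[1]-40:p[1]+30,p[0]-50:p[0]+50],(800,560),interpolation=cv2.INTER_CUBIC))
for r in rings2(c): print(np.round(r[:3],4), np.round(tab(c,r[0],r[1]),3))
c=robot.read_camera('top')
for r in rings2(c): print(np.round(r[:3],4), np.round(tab(c,r[0],r[1]),3))
E
```

```text
pos [0.5696 0.1705 0.0571] rot [-3.137 -0.004  2.4  ] open 0.0916 F [-0.8 -0.4  0.1] t 5.2
turn [-0.0031 -0.0025 -0.0003] shift [-0.0021  0.0143  0.1803] q6 -0.54 dist mm 54.3
[309 243]
[0.4903 0.3028 0.0268] [ 5.531 12.058]
[0.5166 0.4097 0.025 ] [ 5.868 26.062]
[0.5166 0.4082 0.027 ] [ 5.849 18.749]
```

View pics/b1.png

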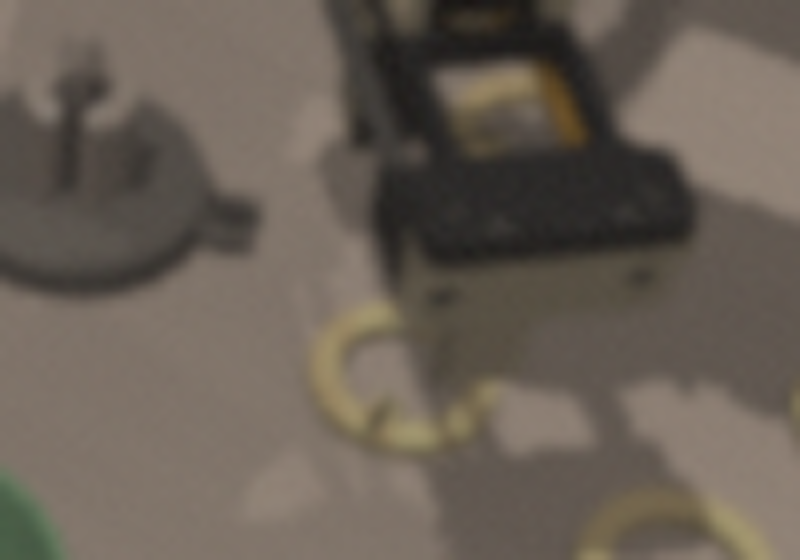

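Call:
arm_command(motion=[[[0,0,0,-0.002,0.014,0.06,1],[0,0,0,-0.002,0.014,0.12,1],[0,0,0,-0.002,0.014,0.15,1],[0,0,0,-0.002,0.014,0.15,1],[0,0,0,-0.002,0.014,0.15,1]]])

```text
time: 5.75
tool_pos: [0.5758, 0.1729, 0.0162]
tool_rot: [3.14, 0.001, 2.398]
contact_force: [0.9, 0.0, 0.5]
opening: 0.0918
```

```bash
python3 plan.py .5726 .1732 .003 2.4
```

```text
pos [0.5758 0.1729 0.0162] rot [3.140e+00 1.000e-03 2.398e+00] open 0.0918 F [0.9 0.  0.5] t 5.8
turn [ 0.0008  0.0006 -0.0012] shift [ 0.0085 -0.0066  0.0439] q6 -0.54 dist mm 13.5
```

Call:
arm_command(motion=[[[0,0,0,0.008,-0.006,0.03,1],[0,0,0,0.008,-0.006,0.03,1],[0,0,0,0.008,-0.006,0.03,1]]])

```text
time: 6.05
tool_pos: [0.572, 0.1733, 0.0061]
tool_rot: [-3.142, -0.0, 2.398]
contact_force: [-0.1, -0.2, 0.0]
opening: 0.0922
```

Call:
arm_command(motion=[[[0,0,0,0,0,0,1]]])

```text
time: 6.15
tool_pos: [0.5723, 0.1733, 0.0063]
tool_rot: [3.141, 0.0, 2.398]
contact_force: [0.3, 0.4, -0.3]
opening: 0.0919
```

Call:
arm_command(motion=[[[0,0,0,0,0,0,1]]])

```text
time: 6.25
tool_pos: [0.5723, 0.1733, 0.0063]
tool_rot: [3.141, 0.0, 2.398]
contact_force: [-1.1, 0.7, 0.1]
opening: 0.0917
```

Call:
arm_command(motion=[[[0,0,0,0.0,0,0.011,1],[0,0,0,0,0,0.011,1],[0,0,0,0,0,0.011,0.3],[0,0,0,0,0,0.011,0.0],[0,0,0,0,0,0.011,0],[0,0,0,0,0,0.011,0],[0,0,0,0,0,0.011,0],[0,0,0,0,0,0.011,0]]], grip_force=12)

```text
time: 7.05
tool_pos: [0.5721, 0.1733, 0.0028]
tool_rot: [3.141, -0.0, 2.398]
contact_force: [0.4, 1.0, -0.8]
opening: 0.0584
```

```bash
python3 plan.py .573 .0447 .1 2.615
```

```text
pos [0.5721 0.1733 0.0028] rot [ 3.141 -0.     2.398] open 0.0584 F [ 0.4  1.  -0.8] t 7.0
turn [ 1.000e-04 -0.000e+00 -1.379e-01] shift [-0.2921 -0.3136 -0.3242] q6 -0.97 dist mm 161.2
```

Call:
arm_command(motion=[[[0,0,0,0,0,-0.08,0],[0,0,0,0,0,-0.18,0],[0,0,0,0,0,-0.28,0],[0,0,-0.04,-0.08,-0.09,-0.33,0],[0,0,-0.08,-0.17,-0.18,-0.33,0],[0,0,-0.138,-0.25,-0.27,-0.33,0],[0,0,-0.138,-0.292,-0.314,-0.33,0],[0,0,-0.138,-0.292,-0.314,-0.33,0]]])

```text
time: 7.85
tool_pos: [0.5729, 0.0422, 0.1018]
tool_rot: [-3.141, 0.0, 2.612]
contact_force: [-0.7, 1.0, -1.2]
opening: 0.058
```

Call:
arm_command(motion=[[[0,0,0,0,0,0,0],[0,0,0,0,0,0,0]]])

```text
time: 8.05
tool_pos: [0.5728, 0.0457, 0.1016]
tool_rot: [3.141, -0.0, 2.616]
contact_force: [-0.5, 0.3, -0.0]
opening: 0.0585
```

```bash
python3 plan.py .573 .0447 .06 2.615; python3 - <<'E'
from m import *
for n in('scene','top'):
    c=robot.read_camera(n); p=cast(c,[[.573,.0447,.09]])[0].astype(int);print(p)
    save('h_%s.png'%n,cv2.resize(c['image'][p[1]-28:p[1]+35,p[0]-40:p[0]+40],(800,630),interpolation=cv2.INTER_CUBIC))
E
```

```text
pos [0.5728 0.0457 0.1016] rot [ 3.141 -0.     2.616] open 0.0585 F [-0.5  0.3 -0. ] t 8.1
turn [ 0.0002 -0.0002  0.0006] shift [-0.0023 -0.0025  0.1388] q6 -0.97 dist mm 41.6
[269 202]
[249 188]
```

View pics/h_scene.png

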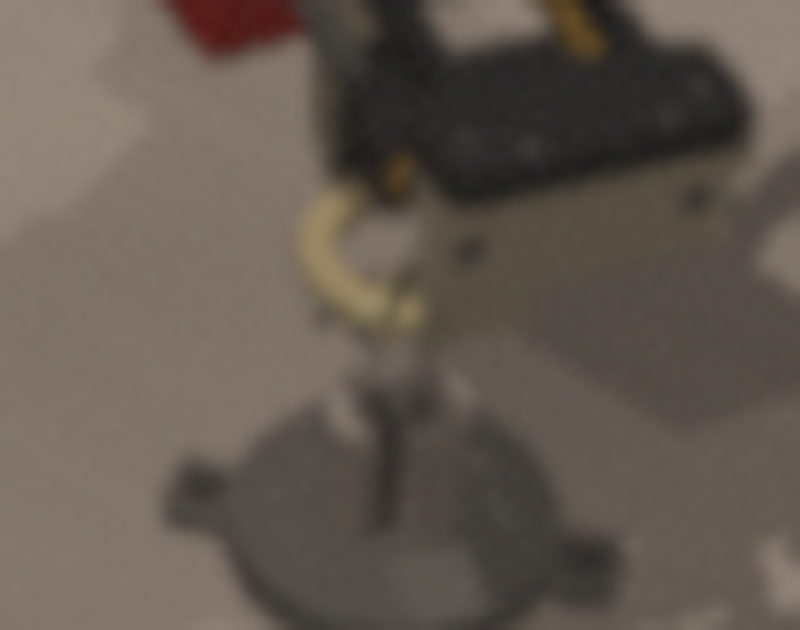

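View pics/h_top.png

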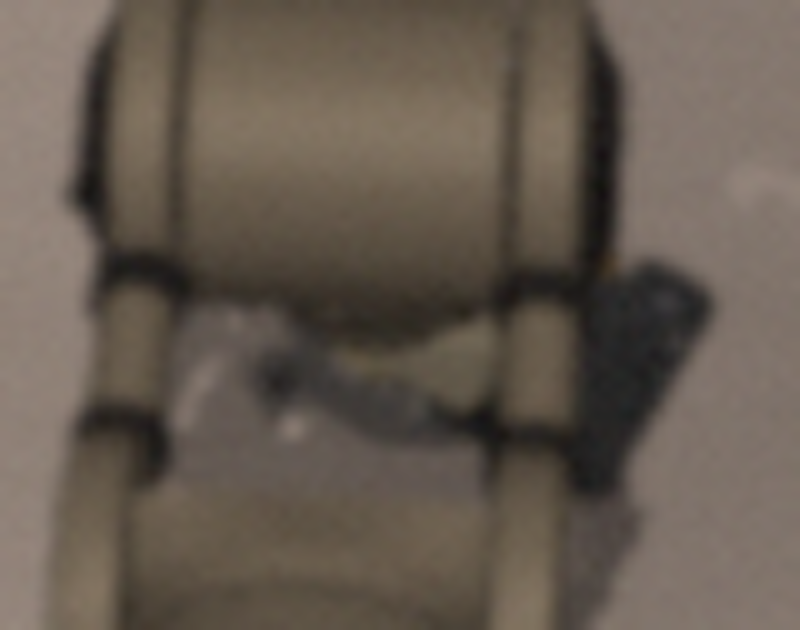

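Call:
arm_command(motion=[[[0,0,0,-0.002,-0.003,0.05,0],[0,0,0,-0.002,-0.003,0.1,0],[0,0,0,-0.002,-0.003,0.148,0],[0,0,0,-0.002,-0.003,0.148,0],[0,0,0,-0.002,-0.003,0.148,0]]])

```text
time: 8.65
tool_pos: [0.573, 0.0442, 0.0575]
tool_rot: [3.142, -0.0, 2.616]
contact_force: [0.8, -0.7, 0.2]
opening: 0.0583
```

Call:
arm_command(motion=[[[0,0,0,0,0,0.007,0],[0,0,0,0,0,0.014,0],[0,0,0,0,0,0.02,0],[0,0,0,0,0,0.02,0]]])

```text
time: 9.05
tool_pos: [0.5732, 0.0437, 0.0514]
tool_rot: [3.141, 0.0, 2.615]
contact_force: [1.3, 1.7, -0.9]
opening: 0.0583
```

Call:
arm_command(motion=[[[0,0,0,0,0,0.01,0],[0,0,0,0,0,0.02,0],[0,0,0,0,0,0.03,0],[0,0,0,0,0,0.03,0]]])

```text
time: 9.45
tool_pos: [0.5731, 0.0438, 0.0419]
tool_rot: [3.141, 0.0, 2.615]
contact_force: [1.9, 3.4, -2.4]
opening: 0.0581
```

```bash
python3 - <<'E'
from m import *
for n in('scene',):
    c=robot.read_camera(n); p=cast(c,[[.573,.0447,.05]])[0].astype(int);print(p)
    save('i_%s.png'%n,cv2.resize(c['image'][p[1]-28:p[1]+35,p[0]-40:p[0]+40],(800,630),interpolation=cv2.INTER_CUBIC))
E
```

```text
[268 214]
```

View pics/i_scene.png

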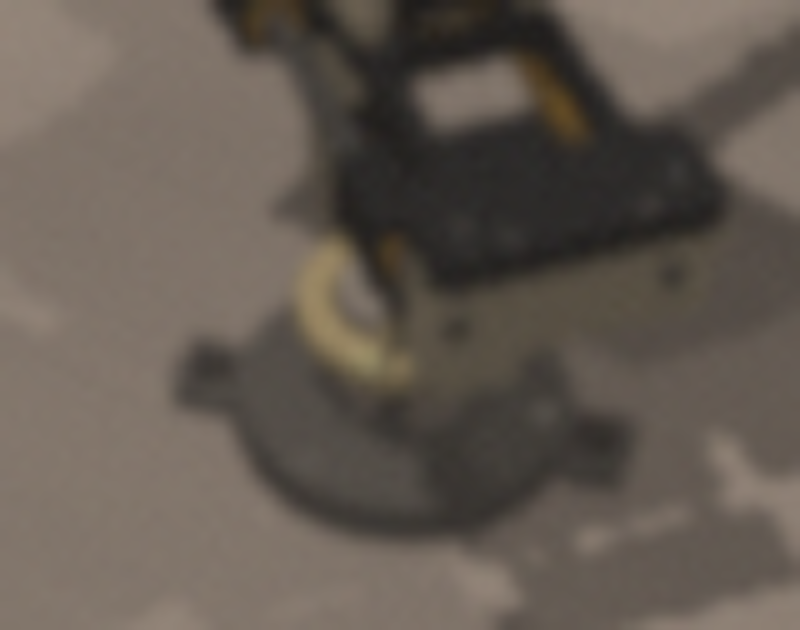

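Call:
arm_command(motion=[[[0,0,0,0,0.004,0.015,0],[0,0,0,0,0.004,0.03,0],[0,0,0,0,0.004,0.045,0],[0,0,0,0,0.004,0.06,0],[0,0,0,0,0.004,0.07,0],[0,0,0,0,0.004,0.078,0],[0,0,0,0,0.004,0.078,0]]])

```text
time: 10.2
tool_pos: [0.5734, 0.0446, 0.0185]
tool_rot: [-3.141, -0.0, 2.615]
contact_force: [0.7, -0.8, -1.1]
opening: 0.0581
```

Call:
arm_command(motion=[[[0,0,0,0,0,0,0.3],[0,0,0,0,0,0,0.5],[0,0,0,0,0,0,0.6],[0,0,0,0,0,-0.1,0.6],[0,0,0,0,0,-0.25,0.8],[0,0,0,0,0,-0.35,1],[0,0,0.0,0.2,0.0,-0.4,1],[0,0,0.0,0.4,0.0,-0.4,1]]])

```text
time: 11.0
tool_pos: [0.4891, 0.0941, 0.14]
tool_rot: [3.139, 0.004, 2.613]
contact_force: [0.1, 1.4, 0.4]
opening: 0.0915
```

```bash
cat > look.py <<'E'
from m import *
import sys
c=robot.read_camera('scene'); p=cast(c,[[.573,.0447,.05]])[0].astype(int)
save(sys.argv[1],cv2.resize(c['image'][p[1]-28:p[1]+35,p[0]-40:p[0]+40],(800,630),interpolation=cv2.INTER_CUBIC))
for n in('scene','top'):
    if n=='top': c=robot.read_camera('top')
    for r in sorted(rings2(c),key=lambda r:r[1]): print(n,np.round(r[:3],4), np.round(tab(c,r[0],r[1]),3))
E
python3 look.py j1.png;  python3 plan.py .4518 .1499 .06 1.48
```

```text
scene [0.5845 0.2782 0.025 ] [ 0.246 27.626]
scene [0.4902 0.3024 0.027 ] [ 5.547 15.589]
scene [0.5167 0.4097 0.0251] [ 5.868 25.828]
top [0.5761 0.0437 0.0254] [ 2.719 20.427]
top [0.5842 0.2758 0.0247] [ 0.245 15.109]
top [0.4898 0.2996 0.0246] [ 5.609 20.37 ]
top [0.5168 0.4079 0.0248] [ 5.857 19.246]
pos [0.4826 0.0963 0.1381] rot [-3.14  -0.005  2.618] open 0.0918 F [ 0.8 -0.3 -0. ] t 11.1
turn [-0.0028 -0.002   0.7243] shift [0.177  0.1039 0.2611] q6 0.41 dist mm 99.6
```

View pics/j1.png

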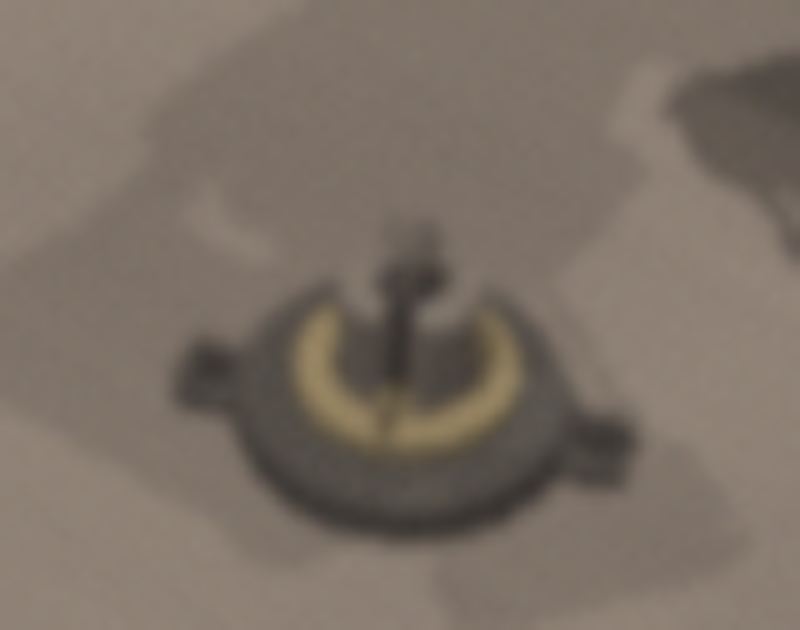

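Ring B is seated at the bottom, with its tab line under the keyway (crop 390,410). Next is ring A.

Call:
arm_command(motion=[[[0,0,0.09,0.02,0.01,0,1],[0,0,0.18,0.04,0.03,0,1],[0,0,0.27,0.08,0.05,0.04,1],[0,0,0.36,0.12,0.07,0.08,1],[0,0,0.45,0.15,0.09,0.12,1],[0,0,0.54,0.17,0.1,0.16,1],[0,0,0.63,0.177,0.104,0.18,1],[0,0,0.724,0.177,0.104,0.2,1]]])

```text
time: 11.9
tool_pos: [0.4584, 0.148, 0.0777]
tool_rot: [-3.142, -0.0, 1.473]
contact_force: [0.4, 0.1, -0.0]
opening: 0.0918
```

Call:
arm_command(motion=[[[0,0,0,0,0,0,1],[0,0,0,0,0,0,1],[0,0,0,0,0,0,1]]])

```text
time: 12.2
tool_pos: [0.4587, 0.1477, 0.0784]
tool_rot: [3.141, -0.0, 1.481]
contact_force: [0.4, 0.5, 0.7]
opening: 0.0917
```

```bash
python3 plan.py .4518 .1499 .003 1.48
```

```text
pos [0.4587 0.1477 0.0784] rot [ 3.141 -0.     1.481] open 0.0917 F [0.4 0.5 0.7] t 12.2
turn [ 0.0005 -0.0001  0.0004] shift [ 0.0053 -0.0236  0.2514] q6 0.41 dist mm 75.8
```

Call:
arm_command(motion=[[[0,0,0,0.005,-0.024,0.05,1],[0,0,0,0.005,-0.024,0.11,1],[0,0,0,0.005,-0.024,0.17,1],[0,0,0,0.005,-0.024,0.22,1],[0,0,0,0.005,-0.024,0.24,1],[0,0,0,0.005,-0.024,0.24,1]]])

```text
time: 12.8
tool_pos: [0.451, 0.1498, 0.0057]
tool_rot: [-3.141, 0.0, 1.479]
contact_force: [-0.4, 0.7, 0.1]
opening: 0.0918
```

```bash
python3 plan.py .4518 .1499 .003 1.48;python3 - <<'E'
from m import *
c=robot.read_camera('scene'); p=cast(c,[[.4518,.1499,.03]])[0].astype(int)
save('a1.png',cv2.resize(c['image'][p[1]-35:p[1]+28,p[0]-40:p[0]+40],(800,630),interpolation=cv2.INTER_CUBIC))
E
```

```text
pos [0.451  0.1498 0.0057] rot [-3.141  0.     1.479] open 0.0918 F [-0.4  0.7  0.1] t 12.8
turn [-0.0006  0.0001 -0.0007] shift [0.0006 0.0027 0.0092] q6 0.41 dist mm 2.9
```

View pics/a1.png

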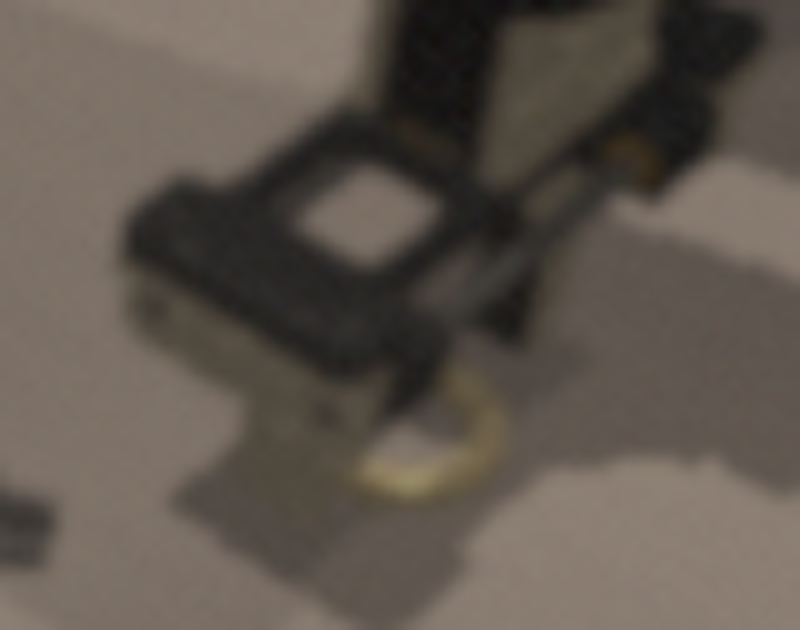

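Ring A lies between the fingers at crop (430,430). I close on it.

Call:
arm_command(motion=[[[0,0,0,0,0.003,0.009,1],[0,0,0,0,0.003,0.009,0.5],[0,0,0,0,0.003,0.009,0],[0,0,0,0,0.003,0.009,0],[0,0,0,0,0.003,0.009,0],[0,0,0,0,0.003,0.009,0],[0,0,0,0,0.003,0.009,0],[0,0,0,0,0.003,-0.1,0]]])

```text
time: 13.65
tool_pos: [0.4495, 0.1493, 0.0335]
tool_rot: [-3.134, 0.002, 1.478]
contact_force: [0.2, -0.1, 0.6]
opening: 0.0582
```

Call:
arm_command(motion=[[[0,0,0,0,0,-0.1,0],[0,0,0,0,0,-0.22,0],[0,0,0,0,0,-0.22,0]]])

```text
time: 13.95
tool_pos: [0.4548, 0.1503, 0.1061]
tool_rot: [3.133, -0.002, 1.478]
contact_force: [1.2, -0.7, 0.2]
opening: 0.0581
```

```bash
python3 plan.py .5735 .0450 .1 2.615
```

```text
pos [0.4548 0.1503 0.1061] rot [ 3.133e+00 -2.000e-03  1.478e+00] open 0.0581 F [ 1.2 -0.7  0.2] t 13.9
turn [ 0.0055  0.0017 -0.7238] shift [-0.313   0.4264  0.0231] q6 -0.97 dist mm 158.8
```

Call:
arm_command(motion=[[[0,0,-0.09,-0.04,0.05,0,0],[0,0,-0.18,-0.08,0.1,0,0],[0,0,-0.27,-0.12,0.16,0,0],[0,0,-0.36,-0.17,0.23,0,0],[0,0,-0.45,-0.22,0.3,0,0],[0,0,-0.54,-0.26,0.36,0,0],[0,0,-0.63,-0.3,0.4,0.02,0],[0,0,-0.724,-0.313,0.427,0.02,0]]])

```text
time: 14.75
tool_pos: [0.5708, 0.0431, 0.0942]
tool_rot: [-3.14, -0.002, 2.62]
contact_force: [-1.2, -0.6, -0.2]
opening: 0.058
```

Call:
arm_command(motion=[[[0,0,0,0,0,0,0],[0,0,0,0,0,0,0],[0,0,0,0,0,0,0]]])

```text
time: 15.05
tool_pos: [0.5702, 0.0449, 0.0958]
tool_rot: [-3.141, -0.001, 2.613]
contact_force: [-0.5, 0.6, -0.3]
opening: 0.0583
```

```bash
python3 plan.py .5735 .0450 .058 2.615; python3 look.py j2.png
```

```text
pos [0.5702 0.0449 0.0958] rot [-3.141e+00 -1.000e-03  2.613e+00] open 0.0583 F [-0.5  0.6 -0.3] t 15.1
turn [-0.0001 -0.0005 -0.0015] shift [-0.0093  0.0057  0.1258] q6 -0.97 dist mm 37.9
scene [0.5845 0.2782 0.0249] [ 0.242 28.634]
scene [0.4904 0.3023 0.0273] [ 5.548 16.23 ]
scene [0.5167 0.4098 0.0251] [ 5.867 26.717]
top [0.5842 0.276  0.0264] [ 0.239 14.115]
top [0.4896 0.2996 0.0263] [ 5.612 19.855]
top [0.5169 0.4078 0.025 ] [ 5.857 18.653]
```

View pics/j2.png

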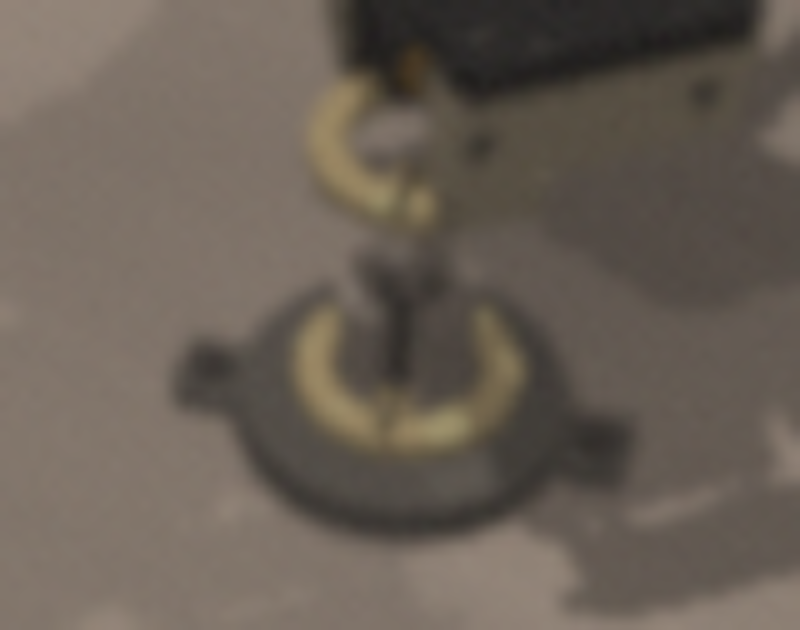

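Call:
arm_command(motion=[[[0,0,0,-0.009,0.006,0.0,0],[0,0,0,-0.009,0.006,0.05,0],[0,0,0,-0.009,0.006,0.1,0],[0,0,0,-0.009,0.006,0.126,0],[0,0,0,-0.009,0.006,0.126,0],[0,0,0,-0.009,0.006,0.126,0]]])

```text
time: 15.75
tool_pos: [0.5745, 0.0447, 0.0586]
tool_rot: [3.141, 0.0, 2.615]
contact_force: [-0.0, -0.7, -0.7]
opening: 0.0579
```

Call:
arm_command(motion=[[[0,0,0,0,0,0.01,0],[0,0,0,0,0,0.02,0],[0,0,0,0,0,0.025,0],[0,0,0,0,0,0.03,0],[0,0,0,0,0,0.03,0]]])

```text
time: 16.25
tool_pos: [0.574, 0.0446, 0.0491]
tool_rot: [-3.142, -0.0, 2.615]
contact_force: [-0.1, -0.3, 0.4]
opening: 0.0577
```

Call:
arm_command(motion=[[[0,0,0,0,0,0.015,0],[0,0,0,0,0,0.03,0],[0,0,0,0,0,0.045,0],[0,0,0,0,0,0.06,0],[0,0,0,0,0,0.07,0],[0,0,0,0,0,0.075,0],[0,0,0,0,0,0.075,0]]])

```text
time: 16.95
tool_pos: [0.5741, 0.0447, 0.0267]
tool_rot: [3.142, -0.0, 2.615]
contact_force: [0.4, 1.1, -0.1]
opening: 0.0581
```

Call:
arm_command(motion=[[[0,0,0,0,0,0,0.3],[0,0,0,0,0,0,0.5],[0,0,0,0,0,0,0.6],[0,0,0,0,0,-0.1,0.6],[0,0,0,0,0,-0.25,0.8],[0,0,0,0,0,-0.35,1],[0,0,0.0,0.1,0.15,-0.4,1],[0,0,0.0,0.25,0.3,-0.4,1]]])

```text
time: 17.75
tool_pos: [0.5614, 0.1414, 0.1492]
tool_rot: [3.138, 0.005, 2.611]
contact_force: [1.3, 1.1, -0.1]
opening: 0.0918
```

```bash
python3 look.py j3.png;  python3 plan.py .5844 .2770 .06 2.45
```

```text
scene [0.5845 0.2782 0.0249] [ 0.246 27.991]
scene [0.4899 0.3023 0.0273] [ 5.553 15.746]
scene [0.5166 0.4096 0.0251] [ 5.873 26.527]
top [0.5777 0.0436 0.0256] [ 2.054 27.881]
top [0.4899 0.3005 0.0244] [ 5.162 29.544]
top [0.5168 0.4078 0.0249] [ 5.858 18.565]
pos [0.5579 0.1463 0.1472] rot [ 3.139 -0.     2.62 ] open 0.0919 F [-0.1  0.2  0.7] t 17.9
turn [ 0.0015 -0.0003  0.1083] shift [0.1402 0.4211 0.2918] q6 -0.44 dist mm 159.4
```

View pics/j3.png

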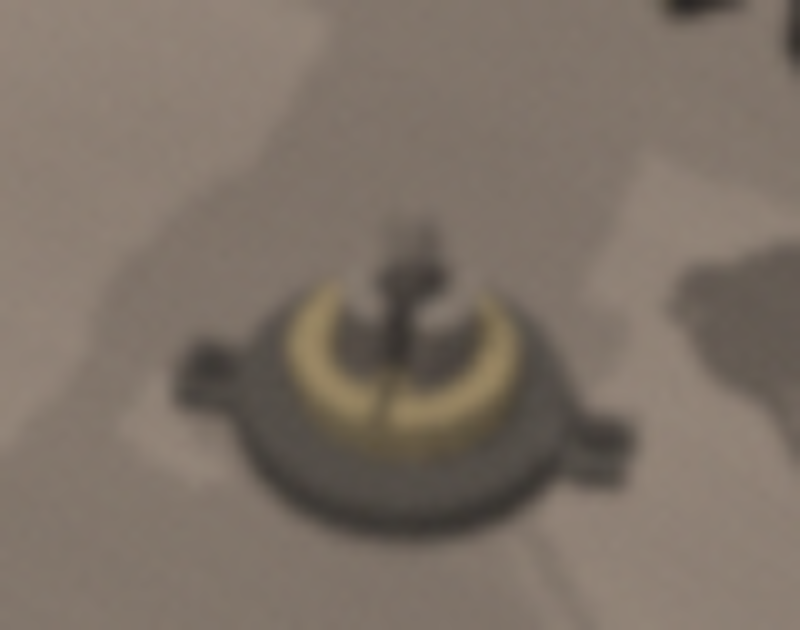

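Two rings are down, with the tab line at crop (390,395). Now ring C.

Call:
arm_command(motion=[[[0,0,0.05,0.03,0.1,0,1],[0,0,0.1,0.07,0.2,0.0,1],[0,0,0.108,0.1,0.3,0.06,1],[0,0,0.108,0.13,0.4,0.14,1],[0,0,0.108,0.14,0.421,0.22,1],[0,0,0.108,0.14,0.421,0.29,1],[0,0,0.108,0.14,0.421,0.29,1],[0,0,0.108,0.14,0.421,0.29,1]]])

```text
time: 18.65
tool_pos: [0.5865, 0.2711, 0.0594]
tool_rot: [-3.141, -0.0, 2.445]
contact_force: [0.1, 0.1, -0.6]
opening: 0.0917
```

```bash
python3 plan.py .5844 .2770 .003 2.45
```

```text
pos [0.5865 0.2711 0.0594] rot [-3.141 -0.     2.445] open 0.0917 F [ 0.1  0.1 -0.6] t 18.6
turn [-0.0003 -0.0002 -0.0031] shift [0.0179 0.0108 0.188 ] q6 -0.44 dist mm 56.7
```

Call:
arm_command(motion=[[[0,0,-0.003,0.018,0.011,0.04,1],[0,0,-0.003,0.018,0.011,0.09,1],[0,0,-0.003,0.018,0.011,0.14,1],[0,0,-0.003,0.018,0.011,0.175,1],[0,0,-0.003,0.018,0.011,0.175,1],[0,0,-0.003,0.018,0.011,0.175,1]]])

```text
time: 19.25
tool_pos: [0.5843, 0.2775, 0.0065]
tool_rot: [-3.141, -0.0, 2.45]
contact_force: [0.4, -0.4, 0.0]
opening: 0.0918
```

```bash
python3 plan.py .5844 .2770 .003 2.45
```

```text
pos [0.5843 0.2775 0.0065] rot [-3.141 -0.     2.45 ] open 0.0918 F [ 0.4 -0.4  0. ] t 19.2
turn [-0.0003 -0.0002  0.0001] shift [-0.0013 -0.0009  0.0115] q6 -0.44 dist mm 3.5
```

Call:
arm_command(motion=[[[0,0,0,-0.001,-0.001,0.011,1],[0,0,0,-0.001,-0.001,0.011,0.5],[0,0,0,-0.001,-0.001,0.011,0],[0,0,0,-0.001,-0.001,0.011,0],[0,0,0,-0.001,-0.001,0.011,0],[0,0,0,-0.001,-0.001,0.011,0],[0,0,0,-0.001,-0.001,0.011,0],[0,0,0,-0.001,-0.001,-0.05,0]]])

```text
time: 20.05
tool_pos: [0.5826, 0.2765, 0.0196]
tool_rot: [-3.137, -0.003, 2.45]
contact_force: [-0.0, -0.8, -0.0]
opening: 0.0582
```

Call:
arm_command(motion=[[[0,0,0,0,0,-0.1,0],[0,0,0,0,0,-0.2,0],[0,0,0,0,0,-0.28,0],[0,0,0,0,0,-0.28,0]]])

```text
time: 20.45
tool_pos: [0.5864, 0.2779, 0.1099]
tool_rot: [3.135, 0.004, 2.45]
contact_force: [-0.5, -0.6, -0.9]
opening: 0.0581
```

```bash
python3 plan.py .5738 .0448 .1 2.615
```

```text
pos [0.5864 0.2779 0.1099] rot [3.135 0.004 2.45 ] open 0.0581 F [-0.5 -0.6 -0.9] t 20.4
turn [ 0.0039  0.0028 -0.1049] shift [-0.4628 -0.6255  0.0308] q6 -0.97 dist mm 233.6
```

Call:
arm_command(motion=[[[0,0,-0.02,-0.06,-0.08,0,0],[0,0,-0.04,-0.13,-0.18,0,0],[0,0,-0.06,-0.21,-0.28,0,0],[0,0,-0.08,-0.29,-0.39,0,0],[0,0,-0.1,-0.37,-0.5,0.01,0],[0,0,-0.105,-0.43,-0.59,0.02,0],[0,0,-0.105,-0.463,-0.626,0.02,0],[0,0,-0.105,-0.463,-0.626,0.02,0]]])

```text
time: 21.25
tool_pos: [0.5715, 0.0423, 0.0991]
tool_rot: [-3.141, -0.001, 2.612]
contact_force: [0.2, 0.6, 0.3]
opening: 0.0582
```

Call:
arm_command(motion=[[[0,0,0,0,0,0,0],[0,0,0,0,0,0,0],[0,0,0,0,0,0,0]]])

```text
time: 21.55
tool_pos: [0.5717, 0.0453, 0.0998]
tool_rot: [3.141, -0.0, 2.617]
contact_force: [-0.8, 0.6, -0.3]
opening: 0.0581
```

```bash
python3 plan.py .5738 .0448 .058 2.615; python3 look.py j4.png
```

```text
pos [0.5717 0.0453 0.0998] rot [ 3.141 -0.     2.617] open 0.0581 F [-0.8  0.6 -0.3] t 21.6
turn [ 0.0002 -0.      0.0013] shift [-0.0071  0.002   0.1392] q6 -0.97 dist mm 41.8
scene [0.5139 0.339  0.0249] [ 5.556 25.009]
scene [0.5166 0.4097 0.025 ] [ 5.868 26.484]
top [0.514  0.337  0.0266] [ 5.551 17.373]
top [0.5168 0.4076 0.0249] [ 5.863 18.804]
```

View pics/j4.png

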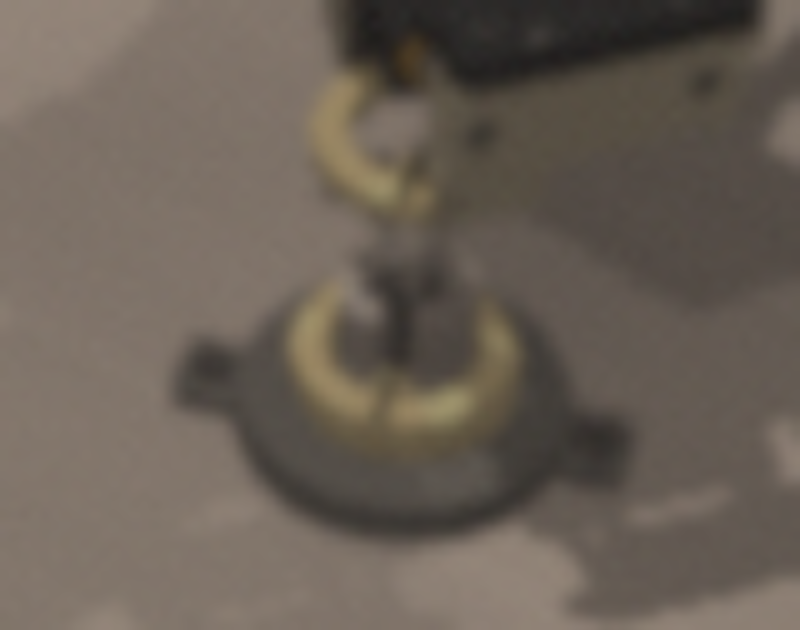

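Ring D has been knocked aside to about (0.514, 0.338), so I will use the new reading when I reach it. I place C now.

Call:
arm_command(motion=[[[0,0,0,-0.007,0.002,0.0,0],[0,0,0,-0.007,0.002,0.05,0],[0,0,0,-0.007,0.002,0.1,0],[0,0,0,-0.007,0.002,0.139,0],[0,0,0,-0.007,0.002,0.139,0],[0,0,0,-0.007,0.002,0.139,0]]])

```text
time: 22.25
tool_pos: [0.5739, 0.0434, 0.0582]
tool_rot: [3.142, -0.0, 2.615]
contact_force: [0.8, -0.3, -0.1]
opening: 0.0577
```

Call:
arm_command(motion=[[[0,0,0,0,0,0.01,0],[0,0,0,0,0,0.02,0],[0,0,0,0,0,0.025,0],[0,0,0,0,0,0.03,0],[0,0,0,0,0,0.03,0]]])

```text
time: 22.75
tool_pos: [0.574, 0.0435, 0.0491]
tool_rot: [3.141, 0.0, 2.615]
contact_force: [1.4, 1.9, -0.2]
opening: 0.058
```

Call:
arm_command(motion=[[[0,0,0,0.002,0.003,0.01,0],[0,0,0,0.002,0.003,0.02,0],[0,0,0,0.002,0.003,0.03,0],[0,0,0,0.002,0.003,0.04,0],[0,0,0,0.002,0.003,0.047,0],[0,0,0,0.002,0.003,0.047,0]]])

```text
time: 23.35
tool_pos: [0.5736, 0.0443, 0.0348]
tool_rot: [-3.142, -0.0, 2.615]
contact_force: [0.1, -0.3, -0.3]
opening: 0.0581
```

Call:
arm_command(motion=[[[0,0,0,0,0,0,0.3],[0,0,0,0,0,0,0.5],[0,0,0,0,0,0,0.6],[0,0,0,0,0,-0.1,0.6],[0,0,0,0,0,-0.25,0.8],[0,0,0,0,0,-0.3,1],[0,0,0.0,0.1,0.15,-0.35,1],[0,0,0.0,0.25,0.3,-0.35,1]]])

```text
time: 24.15
tool_pos: [0.5606, 0.1411, 0.1419]
tool_rot: [3.138, 0.004, 2.611]
contact_force: [0.4, 1.4, -0.2]
opening: 0.0915
```

```bash
python3 look.py j5.png;  python3 plan.py .514 .338 .06 1.466;python3 plan.py .5168 .4087 .06 1.765
```

```text
scene [0.5138 0.339  0.025 ] [ 5.558 24.795]
scene [0.5167 0.4099 0.025 ] [ 5.862 26.736]
top [0.5766 0.0437 0.0256] [ 2.026 41.651]
top [0.5139 0.3374 0.0266] [ 5.55  19.048]
top [0.5167 0.4077 0.0251] [ 5.863 19.167]
pos [0.5572 0.1461 0.1403] rot [ 3.14e+00 -1.00e-03  2.62e+00] open 0.092 F [-0.5 -0.5  0.5] t 24.2
turn [ 0.0009 -0.0011  0.7348] shift [0.4433 0.4823 0.2689] q6 0.69 dist mm 212.4
pos [0.5572 0.1461 0.1403] rot [ 3.14e+00 -1.00e-03  2.62e+00] open 0.092 F [-0.5 -0.5  0.5] t 24.2
turn [ 0.001  -0.0009  0.5445] shift [0.5526 0.6913 0.2694] q6 0.47 dist mm 277.5
```

View pics/j5.png

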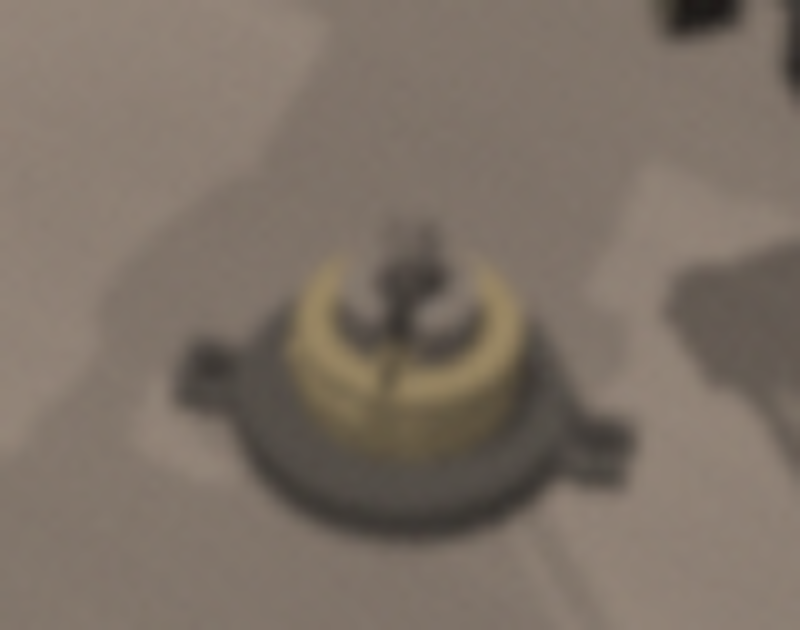

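Three rings are down. D lies at (0.514, 0.338), and with the jaws along world x the fingers clear E.

Call:
arm_command(motion=[[[0,0,0.09,0.06,0.06,0,1],[0,0,0.18,0.12,0.12,0,1],[0,0,0.27,0.18,0.19,0,1],[0,0,0.36,0.24,0.26,0.0,1],[0,0,0.45,0.3,0.33,0.05,1],[0,0,0.54,0.36,0.4,0.1,1],[0,0,0.63,0.42,0.46,0.15,1],[0,0,0.734,0.443,0.482,0.2,1]]])

```text
time: 25.05
tool_pos: [0.5157, 0.3346, 0.0787]
tool_rot: [-3.141, -0.0, 1.472]
contact_force: [0.1, 0.7, -0.9]
opening: 0.0914
```

Call:
arm_command(motion=[[[0,0,0,0,0,0,1],[0,0,0,0,0,0,1],[0,0,0,0,0,0,1]]])

```text
time: 25.35
tool_pos: [0.5173, 0.3321, 0.0805]
tool_rot: [3.14, -0.001, 1.478]
contact_force: [0.4, -0.0, 0.7]
opening: 0.0917
```

```bash
python3 plan.py .514 .338 .003 1.466
```

```text
pos [0.5173 0.3321 0.0805] rot [ 3.140e+00 -1.000e-03  1.478e+00] open 0.0917 F [ 0.4 -0.   0.7] t 25.4
turn [ 0.0008 -0.0003  0.0075] shift [ 0.0183 -0.0132  0.2583] q6 0.69 dist mm 77.8
```

Call:
arm_command(motion=[[[0,0,0.0075,0.018,-0.013,0.04,1],[0,0,0.0075,0.018,-0.013,0.1,1],[0,0,0.0075,0.018,-0.013,0.16,1],[0,0,0.0075,0.018,-0.013,0.21,1],[0,0,0.0075,0.018,-0.013,0.24,1],[0,0,0.0075,0.018,-0.013,0.245,1],[0,0,0.0075,0.018,-0.013,0.245,1]]])

```text
time: 26.05
tool_pos: [0.5133, 0.3386, 0.0061]
tool_rot: [3.141, -0.0, 1.464]
contact_force: [-0.5, -0.4, 0.2]
opening: 0.0916
```

```bash
python3 plan.py .514 .338 .003 1.466
```

```text
pos [0.5133 0.3386 0.0061] rot [ 3.141 -0.     1.464] open 0.0916 F [-0.5 -0.4  0.2] t 26.1
turn [ 0.0001 -0.0001 -0.0014] shift [-0.0018  0.0027  0.0104] q6 0.69 dist mm 3.3
```

Call:
arm_command(motion=[[[0,0,0,-0.002,0.003,0.01,1],[0,0,0,-0.002,0.003,0.01,0.5],[0,0,0,-0.002,0.003,0.01,0],[0,0,0,-0.002,0.003,0.01,0],[0,0,0,-0.002,0.003,0.01,0],[0,0,0,-0.002,0.003,0.01,0],[0,0,0,-0.002,0.003,0.01,0],[0,0,0,-0.002,0.003,-0.05,0]]])

```text
time: 26.85
tool_pos: [0.5123, 0.3371, 0.019]
tool_rot: [-3.137, 0.003, 1.464]
contact_force: [-1.8, -0.3, -0.9]
opening: 0.0577
```

Call:
arm_command(motion=[[[0,0,0,0,0,-0.1,0],[0,0,0,0,0,-0.2,0],[0,0,0,0,0,-0.28,0],[0,0,0,0,0,-0.28,0],[0,0,0,0,0,-0.28,0]]])

```text
time: 27.35
tool_pos: [0.5138, 0.3378, 0.105]
tool_rot: [3.141, -0.0, 1.464]
contact_force: [0.1, 0.3, -0.6]
opening: 0.0582
```

```bash
python3 plan.py .5738 .0448 .1 2.615
```

```text
pos [0.5138 0.3378 0.105 ] rot [ 3.141 -0.     1.464] open 0.0582 F [ 0.1  0.3 -0.6] t 27.4
turn [ 3.000e-04 -0.000e+00 -7.329e-01] shift [-0.9499  0.3032  0.0164] q6 -0.97 dist mm 299.2
```

Call:
arm_command(motion=[[[0,0,-0.09,-0.08,0.03,0,0],[0,0,-0.18,-0.2,0.06,0,0],[0,0,-0.27,-0.32,0.1,0,0],[0,0,-0.36,-0.45,0.14,0,0],[0,0,-0.45,-0.58,0.18,0.01,0],[0,0,-0.54,-0.71,0.23,0.01,0],[0,0,-0.63,-0.85,0.27,0.01,0],[0,0,-0.732,-0.95,0.303,0.01,0]]])

```text
time: 28.15
tool_pos: [0.573, 0.0423, 0.1001]
tool_rot: [-3.14, -0.003, 2.608]
contact_force: [0.1, 0.8, 0.4]
opening: 0.0575
```

Call:
arm_command(motion=[[[0,0,0,0,0,0,0],[0,0,0,0,0,0,0],[0,0,0,0,0,0,0],[0,0,0,0,0,0,0]]])

```text
time: 28.55
tool_pos: [0.5734, 0.0461, 0.1016]
tool_rot: [-3.141, -0.001, 2.604]
contact_force: [0.7, -0.2, -0.6]
opening: 0.0585
```

```bash
python3 plan.py .5738 .0448 .06 2.615; python3 look.py j6.png
```

```text
pos [0.5734 0.0461 0.1016] rot [-3.141e+00 -1.000e-03  2.604e+00] open 0.0585 F [ 0.7 -0.2 -0.6] t 28.6
turn [-0.0001 -0.0006 -0.007 ] shift [-0.0036 -0.0029  0.1386] q6 -0.97 dist mm 41.6
scene [0.5168 0.4098 0.025 ] [ 5.865 26.28 ]
top [0.5165 0.408  0.027 ] [ 5.857 18.877]
```

View pics/j6.png

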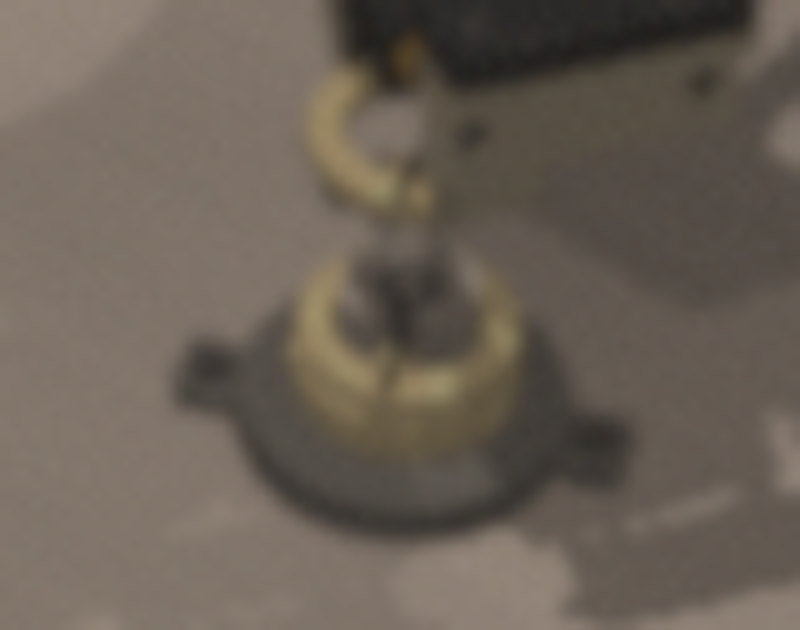

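Call:
arm_command(motion=[[[0,0,-0.007,-0.004,-0.003,0.0,0],[0,0,-0.007,-0.004,-0.003,0.05,0],[0,0,-0.007,-0.004,-0.003,0.1,0],[0,0,-0.007,-0.004,-0.003,0.139,0],[0,0,-0.007,-0.004,-0.003,0.139,0],[0,0,-0.007,-0.004,-0.003,0.139,0]]])

```text
time: 29.25
tool_pos: [0.5745, 0.0435, 0.0604]
tool_rot: [3.142, -0.0, 2.615]
contact_force: [0.3, -0.4, -0.5]
opening: 0.0581
```

```bash
python3 plan.py .5738 .0448 .049 2.615
```

```text
pos [0.5745 0.0435 0.0604] rot [ 3.142 -0.     2.615] open 0.0581 F [ 0.3 -0.4 -0.5] t 29.2
turn [ 0.     -0.0001 -0.0002] shift [0.0042 0.0025 0.0381] q6 -0.97 dist mm 11.5
```

Call:
arm_command(motion=[[[0,0,0,0.004,0.0025,0.01,0],[0,0,0,0.004,0.0025,0.02,0],[0,0,0,0.004,0.0025,0.03,0],[0,0,0,0.004,0.0025,0.038,0],[0,0,0,0.004,0.0025,0.038,0]]])

```text
time: 29.75
tool_pos: [0.5735, 0.0447, 0.0486]
tool_rot: [-3.141, -0.001, 2.614]
contact_force: [0.1, -0.3, -0.4]
opening: 0.0578
```

Call:
arm_command(motion=[[[0,0,0,0,0,0.01,0],[0,0,0,0,0,0.02,0],[0,0,0,0,0,0.02,0]]])

```text
time: 30.05
tool_pos: [0.5734, 0.0447, 0.0424]
tool_rot: [-3.141, -0.001, 2.614]
contact_force: [-0.5, 0.0, 0.4]
opening: 0.0582
```

Ring D is at its seat height with no contact force. I release it and go on to E.

Call:
arm_command(motion=[[[0,0,0,0,0,0,0.3],[0,0,0,0,0,0,0.5],[0,0,0,0,0,0,0.6],[0,0,0,0,0,-0.1,0.6],[0,0,0,0,0,-0.25,0.8],[0,0,0,0,0,-0.3,1],[0,0,0.0,0.1,0.15,-0.33,1],[0,0,0.0,0.25,0.3,-0.33,1]]])

```text
time: 30.85
tool_pos: [0.5604, 0.1425, 0.1437]
tool_rot: [3.139, 0.004, 2.611]
contact_force: [0.5, 0.7, 0.4]
opening: 0.0917
```

```bash
python3 look.py j7.png;  python3 plan.py .5168 .4087 .08 1.765
```

```text
scene [0.5401 0.026  0.0244] [ 3.78  19.018]
scene [0.5167 0.4097 0.0251] [ 5.869 26.848]
top [0.5779 0.0445 0.0258] [ 2.058 38.127]
top [0.5168 0.408  0.0249] [ 5.858 18.54 ]
pos [0.5572 0.1475 0.1424] rot [ 3.140e+00 -1.000e-03  2.619e+00] open 0.0919 F [-0.1 -0.2 -0.9] t 30.9
turn [ 0.001  -0.0009  0.544 ] shift [0.5508 0.6872 0.2097] q6 0.47 dist mm 271.6
```

View pics/j7.png

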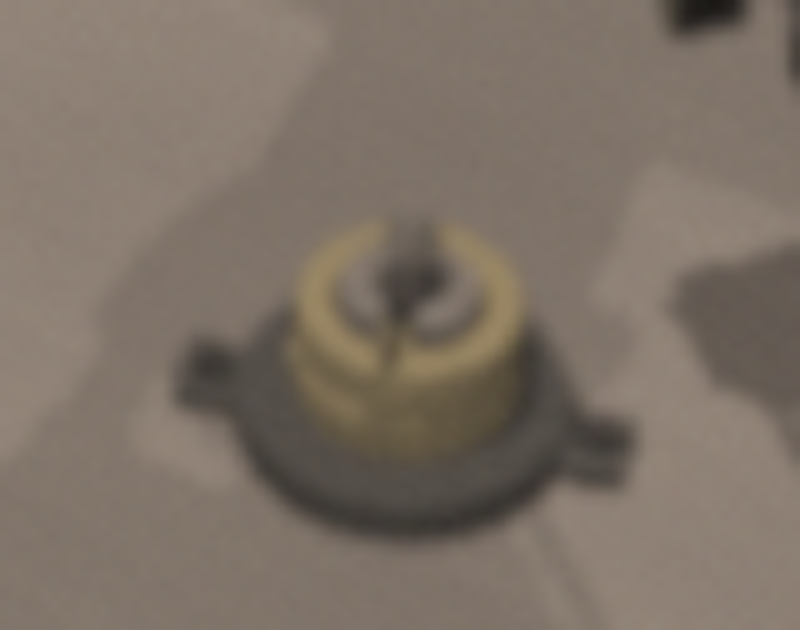

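Call:
arm_command(motion=[[[0,0,0.07,0.07,0.08,0,1],[0,0,0.15,0.14,0.17,0,1],[0,0,0.23,0.21,0.26,0,1],[0,0,0.31,0.29,0.36,0.0,1],[0,0,0.39,0.37,0.46,0.05,1],[0,0,0.47,0.45,0.56,0.1,1],[0,0,0.54,0.53,0.66,0.15,1],[0,0,0.54,0.551,0.687,0.2,1]]])

```text
time: 31.75
tool_pos: [0.5185, 0.4069, 0.081]
tool_rot: [3.141, -0.001, 1.767]
contact_force: [0.5, -0.1, -0.1]
opening: 0.092
```

Call:
arm_command(motion=[[[0,0,0,0,0,0,1],[0,0,0,0,0,0,1],[0,0,0,0,0,0,1],[0,0,0,0,0,0,1]]])

```text
time: 32.15
tool_pos: [0.5206, 0.4026, 0.083]
tool_rot: [3.14, -0.0, 1.765]
contact_force: [-0.7, -0.1, -0.1]
opening: 0.0918
```

```bash
python3 plan.py .5168 .4088 .003 1.775
```

```text
pos [0.5206 0.4026 0.083 ] rot [ 3.14  -0.     1.765] open 0.0918 F [-0.7 -0.1 -0.1] t 32.1
turn [ 0.0011 -0.0003 -0.0065] shift [ 0.0227 -0.0089  0.2665] q6 0.47 dist mm 80.3
```

Call:
arm_command(motion=[[[0,0,-0.0065,0.023,-0.009,0.04,1],[0,0,-0.0065,0.023,-0.009,0.1,1],[0,0,-0.0065,0.023,-0.009,0.16,1],[0,0,-0.0065,0.023,-0.009,0.21,1],[0,0,-0.0065,0.023,-0.009,0.24,1],[0,0,-0.0065,0.023,-0.009,0.253,1],[0,0,-0.0065,0.023,-0.009,0.253,1]]])

```text
time: 32.85
tool_pos: [0.5154, 0.4099, 0.0055]
tool_rot: [-3.141, 0.0, 1.776]
contact_force: [0.3, -0.1, -0.2]
opening: 0.0915
```

```bash
python3 plan.py .5168 .4088 .003 1.775
```

```text
pos [0.5154 0.4099 0.0055] rot [-3.141  0.     1.776] open 0.0915 F [ 0.3 -0.1 -0.2] t 32.9
turn [-0.0003  0.0001  0.0009] shift [-0.0045  0.0038  0.0082] q6 0.47 dist mm 3.0
```

Call:
arm_command(motion=[[[0,0,0,-0.004,0.004,0.008,1],[0,0,0,-0.004,0.004,0.008,0.5],[0,0,0,-0.004,0.004,0.008,0],[0,0,0,-0.004,0.004,0.008,0],[0,0,0,-0.004,0.004,0.008,0],[0,0,0,-0.004,0.004,0.008,0],[0,0,0,-0.004,0.004,0.008,0],[0,0,0,-0.004,0.004,-0.05,0]]])

```text
time: 33.65
tool_pos: [0.5154, 0.4081, 0.0186]
tool_rot: [-3.137, 0.002, 1.776]
contact_force: [0.2, -0.8, -0.4]
opening: 0.0584
```

Call:
arm_command(motion=[[[0,0,0,0,0,-0.1,0],[0,0,0,0,0,-0.2,0],[0,0,0,0,0,-0.28,0],[0,0,0,0,0,-0.28,0],[0,0,0,0,0,-0.28,0]]])

```text
time: 34.15
tool_pos: [0.5169, 0.409, 0.1048]
tool_rot: [3.141, -0.0, 1.776]
contact_force: [-0.3, -0.5, -0.2]
opening: 0.0581
```

```bash
python3 plan.py .5738 .0448 .1 2.615
```

```text
pos [0.5169 0.409  0.1048] rot [ 3.141 -0.     1.776] open 0.0581 F [-0.3 -0.5 -0.2] t 34.1
turn [ 3.000e-04  0.000e+00 -5.339e-01] shift [-1.2271 -0.062   0.0158] q6 -0.97 dist mm 368.6
```

Call:
arm_command(motion=[[[0,0,-0.07,-0.08,-0.003,0,0],[0,0,-0.14,-0.2,-0.01,0,0],[0,0,-0.21,-0.33,-0.015,0,0],[0,0,-0.28,-0.46,-0.02,0,0],[0,0,-0.35,-0.6,-0.03,0,0],[0,0,-0.42,-0.74,-0.04,0,0],[0,0,-0.48,-0.87,-0.045,0,0],[0,0,-0.534,-1.0,-0.05,0.0,0]]])

```text
time: 34.95
tool_pos: [0.5624, 0.1106, 0.103]
tool_rot: [-3.14, -0.003, 2.619]
contact_force: [0.4, -0.3, -0.4]
opening: 0.0583
```

Call:
arm_command(motion=[[[0,0,0,0,0,0,0],[0,0,0,0,0,0,0]]])

```text
time: 35.15
tool_pos: [0.5627, 0.1115, 0.1033]
tool_rot: [-3.14, -0.003, 2.612]
contact_force: [-0.3, -0.1, -0.8]
opening: 0.058
```

```bash
python3 plan.py .5738 .0448 .1 2.615
```

```text
pos [0.5627 0.1115 0.1033] rot [-3.140e+00 -3.000e-03  2.612e+00] open 0.058 F [-0.3 -0.1 -0.8] t 35.1
turn [-0.0008 -0.0016 -0.0019] shift [-0.1441 -0.1731  0.0109] q6 -0.97 dist mm 67.7
```

Call:
arm_command(motion=[[[0,0,-0.002,-0.07,-0.08,0,0],[0,0,-0.002,-0.12,-0.14,0,0],[0,0,-0.002,-0.144,-0.173,0,0],[0,0,-0.002,-0.144,-0.173,0.02,0],[0,0,-0.002,-0.144,-0.173,0.02,0],[0,0,-0.002,-0.144,-0.173,0.02,0]]])

```text
time: 35.75
tool_pos: [0.5742, 0.0471, 0.0983]
tool_rot: [-3.141, -0.001, 2.619]
contact_force: [0.1, 0.2, -0.3]
opening: 0.0581
```

```bash
python3 plan.py .5738 .0448 .06 2.615; python3 look.py j8.png
```

```text
pos [0.5742 0.0471 0.0983] rot [-3.141e+00 -1.000e-03  2.619e+00] open 0.0581 F [ 0.1  0.2 -0.3] t 35.8
turn [-0.0001 -0.0008  0.0028] shift [-0.0027 -0.0072  0.1277] q6 -0.97 dist mm 38.4
```

View pics/j8.png

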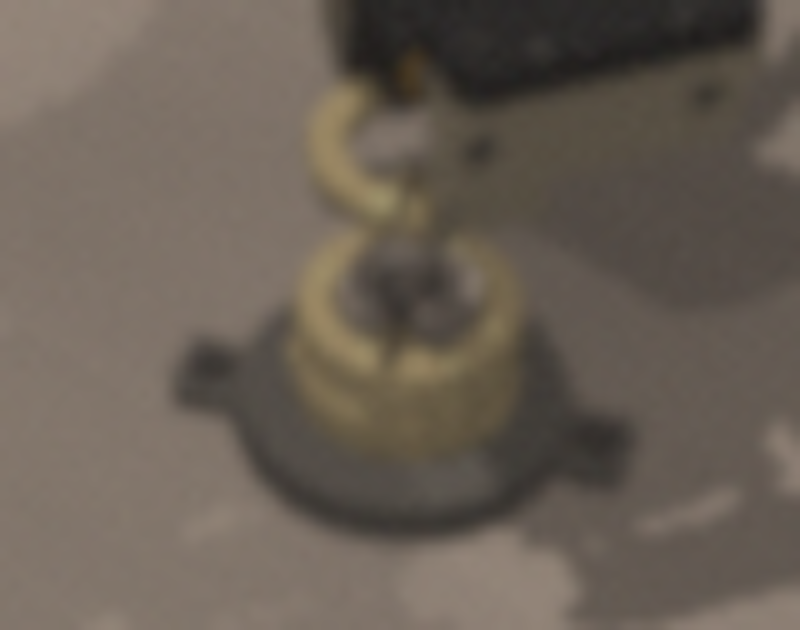

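Call:
arm_command(motion=[[[0,0,0.003,-0.003,-0.007,0.0,0],[0,0,0.003,-0.003,-0.007,0.05,0],[0,0,0.003,-0.003,-0.007,0.1,0],[0,0,0.003,-0.003,-0.007,0.128,0],[0,0,0.003,-0.003,-0.007,0.128,0],[0,0,0.003,-0.003,-0.007,0.128,0]]])

```text
time: 36.45
tool_pos: [0.5747, 0.0435, 0.0608]
tool_rot: [3.141, 0.0, 2.614]
contact_force: [-0.2, -0.1, -0.7]
opening: 0.0584
```

```bash
python3 plan.py .5738 .0448 .0505 2.615
```

```text
pos [0.5747 0.0435 0.0608] rot [3.141 0.    2.614] open 0.0584 F [-0.2 -0.1 -0.7] t 36.5
turn [ 0.0002  0.0002 -0.0009] shift [0.0049 0.0023 0.0342] q6 -0.97 dist mm 10.4
```

Call:
arm_command(motion=[[[0,0,0,0.004,0.0025,0.01,0],[0,0,0,0.004,0.0025,0.02,0],[0,0,0,0.004,0.0025,0.03,0],[0,0,0,0.004,0.0025,0.034,0],[0,0,0,0.004,0.0025,0.034,0]]])

```text
time: 36.95
tool_pos: [0.5738, 0.0447, 0.0506]
tool_rot: [3.141, 0.0, 2.614]
contact_force: [-1.5, -0.1, 3.6]
opening: 0.0585
```

Call:
arm_command(motion=[[[0,0,0,0,0,0,0.3],[0,0,0,0,0,0,0.5],[0,0,0,0,0,0,0.6],[0,0,0,0,0,-0.1,0.6],[0,0,0,0,0,-0.25,0.8],[0,0,0,0,0,-0.3,1],[0,0,0.0,0.1,0.15,-0.3,1],[0,0,0.0,0.25,0.3,-0.3,1]]])

```text
time: 37.75
tool_pos: [0.5599, 0.1432, 0.1411]
tool_rot: [3.14, 0.002, 2.61]
contact_force: [1.2, 1.4, -1.2]
opening: 0.0917
```

```bash
python3 look.py j9.png; python3 - <<'E'
from m import *
for n in('scene','top'):
    c=robot.read_camera(n)
    g=c['image'];P=world(c)
    m=(P[...,2]>.045)&(P[...,2]<.062)&(np.hypot(P[...,0]-.574,P[...,1]-.046)<.036)
    print(n,m.sum(),np.round(np.median(P[m],0),4))
    for z in(.055,):print([np.round(r[:3],4) for r in rings2(c,z=z,box=(.54,.61,.0,.1))])
    print('tab',tab(c,.5745,.046,.055,(.022,.024,.026,.028)))
E
```

```text
top [0.5785 0.0439 0.0253] [ 2.089 30.335]
scene 311 [0.5776 0.0495 0.0533]
[]
tab (np.float64(0.44890803252989137), np.float32(19.363365))
top 198 [0.5742 0.0413 0.053 ]
[array([0.5733, 0.0417, 0.0244])]
tab (np.float64(2.336664753561222), np.float32(44.63737))
```

View pics/j9.png

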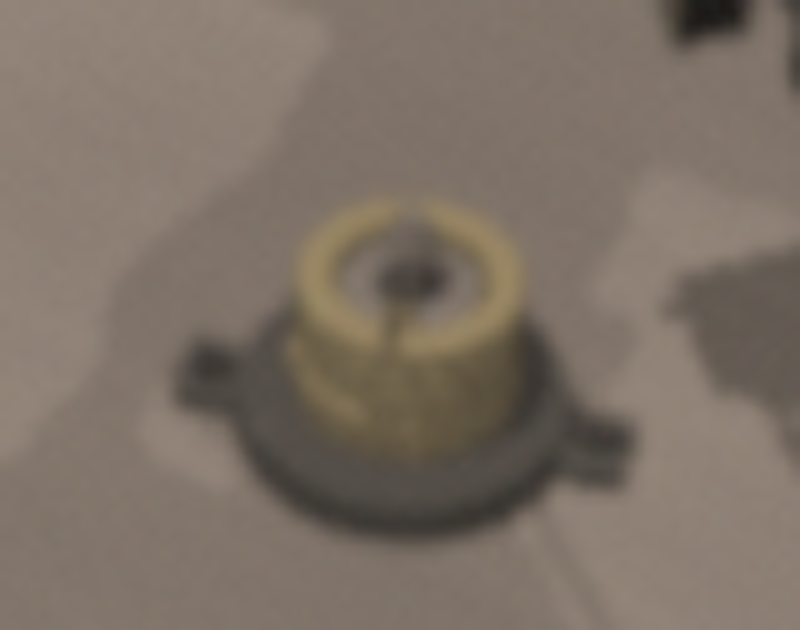

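```bash
python3 - <<'E'
from m import *
for n in('scene','top'):
    c=robot.read_camera(n); P=world(c)
    cx,cy=(.5745,.0465) if n=='scene' else (.5733,.0435)
    ang=np.arctan2(P[...,1]-cy,P[...,0]-cx); r=np.hypot(P[...,0]-cx,P[...,1]-cy)
    m=(r>.022)&(r<.028)&(P[...,2]>.04)
    print(n,m.sum(),np.median(P[m][:,2]),np.percentile(P[m][:,2],[25,75,90]))
    for k in range(-4,4):
        q=m&(ang>k*np.pi/4)&(ang<(k+1)*np.pi/4)
        if q.sum()>2: print(k*45,q.sum(),np.round(np.median(P[q][:,2]),4),end='; ')
    print()
E
```

```text
scene 167 0.05391833979911431 [0.05093611 0.05568627 0.21043201]
-180 10 0.0548; -135 12 0.0555; -90 15 0.0551; -45 22 0.0535; 0 33 0.0508; 45 29 0.0515; 90 14 0.0539; 135 32 0.2123; 
top 72 0.05544802051410602 [0.05293554 0.05741422 0.05945233]
-180 11 0.0546; -135 10 0.0559; -90 11 0.0548; -45 11 0.0554; 0 9 0.0548; 45 10 0.0559; 135 10 0.0577;
```

All five rings are stacked, and the top ring reads about 55 mm all round, so it is level. Now the clamp.

```bash
python3 - <<'E'
from m import *
for n in('top','scene'):
    c=robot.read_camera(n); u,v=cast(c,[[.641,-.212,.05]])[0].astype(int)
    lab=cv2.cvtColor(c['image'],cv2.COLOR_RGB2LAB).astype(float)
    sub=lab[v-14:v+14,u-14:u+14]; bg=np.median(sub.reshape(-1,3),0)
    w=np.clip(sub[...,2]-bg[2]-3,0,None)*(sub[...,0]>bg[0]-12)
    vv,uu=np.nonzero(w>0); ww=w[vv,uu]; W=np.array([onz(c,a+u-14,b+v-14,.0535)[:2] for a,b in zip(uu,vv)])
    m=(W*ww[:,None]).sum(0)/ww.sum(); C=((W-m)*ww[:,None]).T@(W-m)/ww.sum(); e,V=np.linalg.eigh(C)
    print(n,len(ww),m.round(4),np.sqrt(e*12).round(4),np.degrees(np.arctan2(V[1,1],V[0,1])))
    save('cl_%s.png'%n,cv2.resize(c['image'][v-16:v+16,u-20:u+20],(800,640),interpolation=cv2.INTER_CUBIC))
E
python3 plan.py .641 -.212 .12 3.51
```

```text
top 36 [ 0.6401 -0.2151] [0.012  0.0273] -157.30931875743246
scene 41 [ 0.6411 -0.2114] [0.0134 0.0277] -159.9285688391045
pos [0.559  0.1419 0.1401] rot [-3.141  0.     2.612] open 0.0921 F [-0.9 -0.5  0.1] t 38.1
turn [-1.000e-04 -0.000e+00 -5.717e-01] shift [-0.8317 -0.8799  0.0672] q6 -2.26 dist mm 363.8
```

View pics/cl_scene.png

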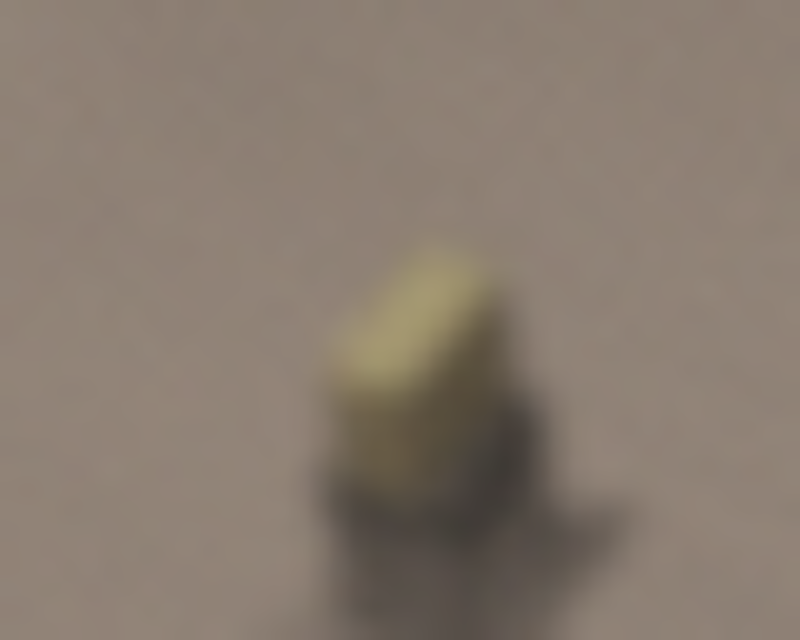

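View pics/cl_top.png

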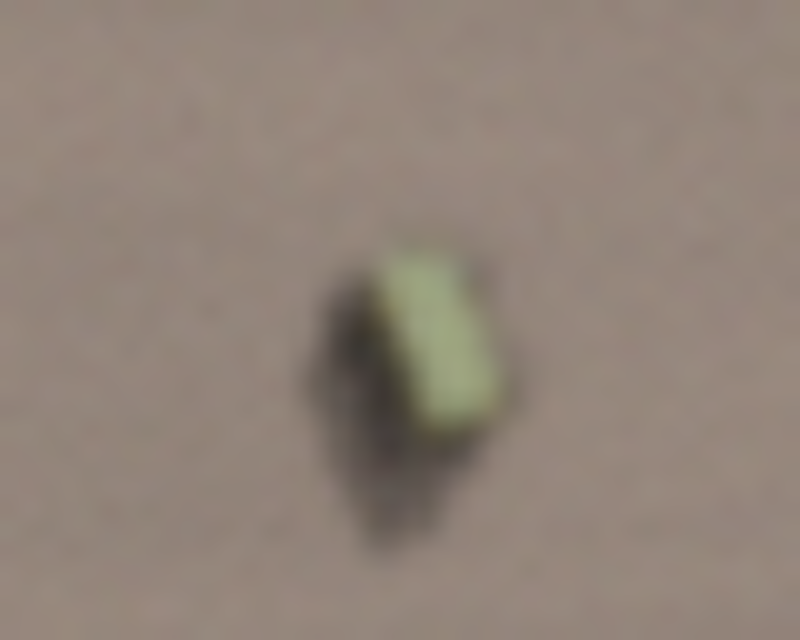

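Call:
arm_command(motion=[[[0,0,-0.08,-0.08,-0.08,0,1],[0,0,-0.16,-0.19,-0.2,0,1],[0,0,-0.24,-0.3,-0.32,0,1],[0,0,-0.32,-0.41,-0.44,0,1],[0,0,-0.4,-0.53,-0.56,0,1],[0,0,-0.48,-0.65,-0.68,0,1],[0,0,-0.56,-0.75,-0.79,0,1],[0,0,-0.575,-0.83,-0.88,0.05,1]]])

```text
time: 38.95
tool_pos: [0.6416, -0.2156, 0.127]
tool_rot: [-3.138, 0.003, -2.766]
contact_force: [0.5, 0.5, 0.2]
opening: 0.0915
```

Call:
arm_command(motion=[[[0,0,0,0,0,0,1],[0,0,0,0,0,0,1],[0,0,0,0,0,0,1],[0,0,0,0,0,0,1]]])

```text
time: 39.35
tool_pos: [0.6409, -0.2094, 0.1259]
tool_rot: [-3.141, 0.001, -2.766]
contact_force: [0.5, -0.3, 0.2]
opening: 0.0918
```

```bash
python3 plan.py .6403 -.2134 .07 3.517
```

```text
pos [ 0.6409 -0.2094  0.1259] rot [-3.141e+00  1.000e-03 -2.766e+00] open 0.0918 F [ 0.5 -0.3  0.2] t 39.4
turn [-0.0002  0.0004  0.0004] shift [ 0.0068 -0.0115  0.1862] q6 -2.27 dist mm 56.0
```

Call:
arm_command(motion=[[[0,0,0,0.007,-0.0115,0.05,1],[0,0,0,0.007,-0.0115,0.11,1],[0,0,0,0.007,-0.0115,0.17,1],[0,0,0,0.007,-0.0115,0.23,1],[0,0,0,0.007,-0.0115,0.27,1],[0,0,0,0.007,-0.0115,0.29,1],[0,0,0,0.007,-0.0115,0.29,1],[0,0,0,0.007,-0.0115,0.29,1]]])

```text
time: 40.15
tool_pos: [0.6405, -0.2145, 0.0388]
tool_rot: [-3.141, 0.001, -2.766]
contact_force: [-0.4, -0.0, 1.1]
opening: 0.0919
```

```bash
python3 plan.py .6403 -.2134 .035 3.517; python3 - <<'E'
from m import *
c=robot.read_camera('scene'); u,v=cast(c,[[.641,-.212,.05]])[0].astype(int)
save('cg.png',cv2.resize(c['image'][v-24:v+24,u-30:u+30],(800,640),interpolation=cv2.INTER_CUBIC))
E
```

```text
pos [ 0.6405 -0.2145  0.0388] rot [-3.141e+00  1.000e-03 -2.766e+00] open 0.0919 F [-0.4 -0.   1.1] t 40.1
turn [-0.0005  0.0005 -0.    ] shift [-0.0007  0.0036  0.0128] q6 -2.27 dist mm 4.0
```

View pics/cg.png

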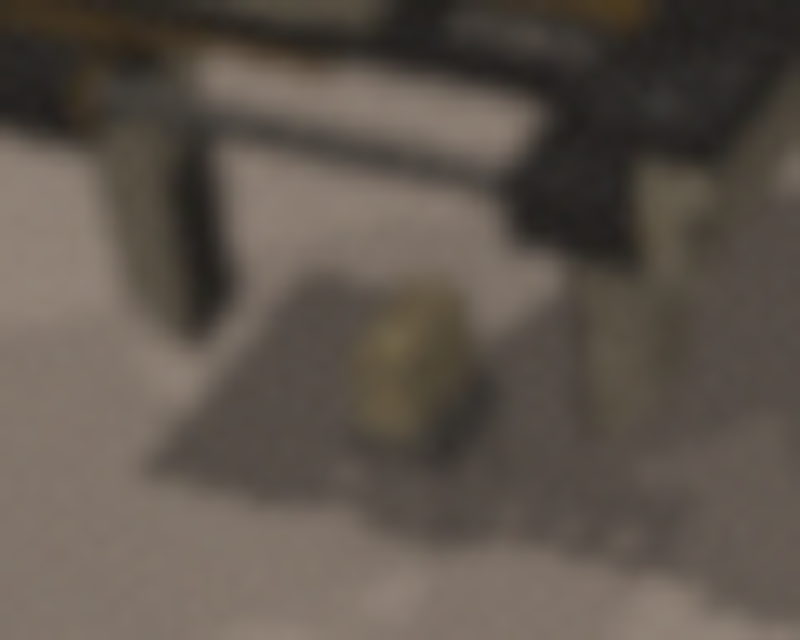

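Call:
arm_command(motion=[[[0,0,0,0,0.004,0.011,0.6],[0,0,0,0,0.004,0.011,0.2],[0,0,0,0,0.004,0.011,-0.2],[0,0,0,0,0.004,0.011,-0.4],[0,0,0,0,0.004,0.011,-0.6],[0,0,0,0,0.004,0.011,-0.8],[0,0,0,0,0.004,0.011,-0.8],[0,0,0,0,0.004,0.011,-0.8]]], grip_force=6)

```text
time: 41.0
tool_pos: [0.6396, -0.2133, 0.0349]
tool_rot: [3.141, 0.0, -2.766]
contact_force: [-0.2, 0.2, -0.0]
opening: 0.0327
```

Call:
arm_command(motion=[[[0,0,0,0,0,0,-1],[0,0,0,0,0,0,-1],[0,0,0,0,0,0,-1],[0,0,0,0,0,0,-1]]], grip_force=40)

```text
time: 41.4
tool_pos: [0.6396, -0.2133, 0.0349]
tool_rot: [3.142, 0.0, -2.766]
contact_force: [0.1, 1.1, 0.4]
opening: 0.0139
```

Call:
arm_command(motion=[[[0,0,0,0,0,-0.06,-1],[0,0,0,0,0,-0.16,-1],[0,0,0,0,0,-0.28,-1],[0,0,0,0,0,-0.37,-1],[0,0,0,0,0,-0.37,-1],[0,0,0,0,0,-0.37,-1]]])

```text
time: 42.0
tool_pos: [0.6396, -0.2132, 0.1459]
tool_rot: [-3.141, 0.0, -2.766]
contact_force: [-0.7, -0.9, -1.4]
opening: 0.0132
```

```bash
python3 plan.py .5738 .0446 .145 3.517;  python3 - <<'E'
from m import *
c=robot.read_camera('scene'); u,v=cast(c,[[.641,-.212,.13]])[0].astype(int)
save('cg2.png',cv2.resize(c['image'][v-24:v+24,u-30:u+30],(800,640),interpolation=cv2.INTER_CUBIC))
E
```

```text
pos [ 0.6396 -0.2132  0.1459] rot [-3.141  0.    -2.766] open 0.0132 F [-0.7 -0.9 -1.4] t 42.0
turn [-0.0002  0.0002 -0.0002] shift [-0.111   0.88    0.0029] q6 -1.87 dist mm 266.1
```

View pics/cg2.png

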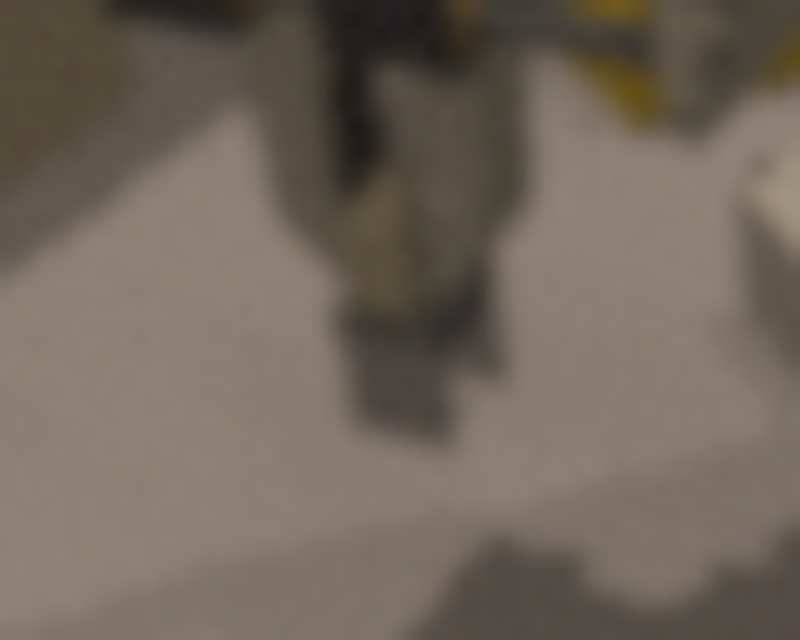

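Call:
arm_command(motion=[[[0,0,0,-0.012,0.1,0,-1],[0,0,0,-0.027,0.22,0,-1],[0,0,0,-0.043,0.35,0,-1],[0,0,0,-0.06,0.48,0,-1],[0,0,0,-0.077,0.61,0,-1],[0,0,0,-0.093,0.74,0,-1],[0,0,0,-0.105,0.84,0,-1],[0,0,0,-0.11,0.88,0,-1]]])

```text
time: 42.85
tool_pos: [0.5717, 0.0471, 0.1442]
tool_rot: [3.139, -0.003, -2.764]
contact_force: [-0.8, -0.4, -1.0]
opening: 0.0136
```

Call:
arm_command(motion=[[[0,0,0,0,0,0,-1],[0,0,0,0,0,0,-1],[0,0,0,0,0,0,-1],[0,0,0,0,0,0,-1]]])

```text
time: 43.25
tool_pos: [0.5739, 0.0431, 0.1457]
tool_rot: [-3.142, -0.0, -2.768]
contact_force: [0.5, 0.2, 0.3]
opening: 0.0136
```

```bash
python3 plan.py .5732 .0444 .125 3.517; python3 look.py k1.png
```

```text
pos [0.5739 0.0431 0.1457] rot [-3.142 -0.    -2.768] open 0.0136 F [0.5 0.2 0.3] t 43.2
turn [-0.     -0.0001 -0.0013] shift [0.0005 0.0048 0.0689] q6 -1.87 dist mm 20.7
```

View pics/k1.png

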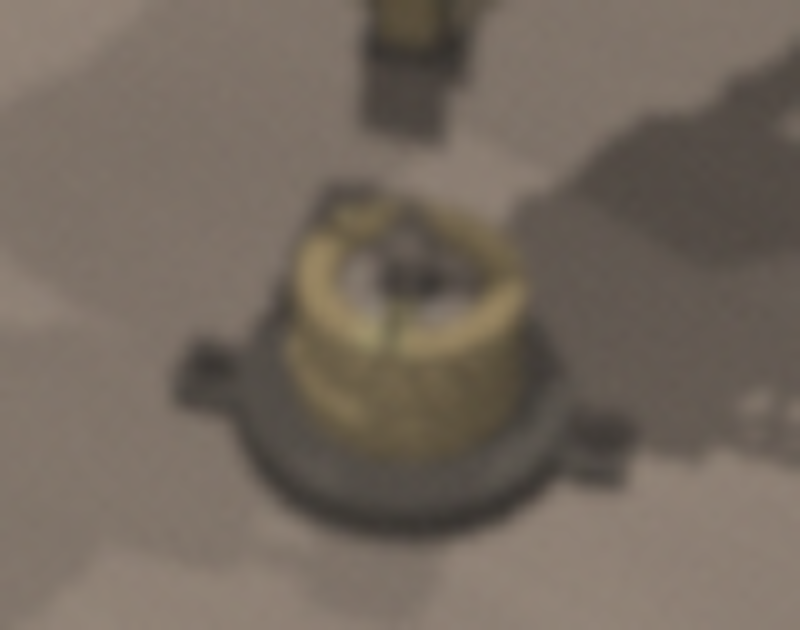

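Call:
arm_command(motion=[[[0,0,0,0.0005,0.005,0.02,-1],[0,0,0,0.0005,0.005,0.05,-1],[0,0,0,0.0005,0.005,0.08,-1],[0,0,0,0.0005,0.005,0.107,-1],[0,0,0,0.0005,0.005,0.107,-1],[0,0,0,0.0005,0.005,0.107,-1]]])

```text
time: 43.95
tool_pos: [0.5728, 0.0458, 0.1135]
tool_rot: [3.141, -0.0, -2.766]
contact_force: [0.4, 0.3, -0.7]
opening: 0.0135
```

```bash
python3 plan.py .5732 .0444 .1065 3.517; python3 look.py k2.png
```

```text
pos [0.5728 0.0458 0.1135] rot [ 3.141 -0.    -2.766] open 0.0135 F [ 0.4  0.3 -0.7] t 44.0
turn [ 0.0002 -0.0003 -0.0001] shift [ 0.0005 -0.0049  0.0233] q6 -1.87 dist mm 7.2
```

View pics/k2.png

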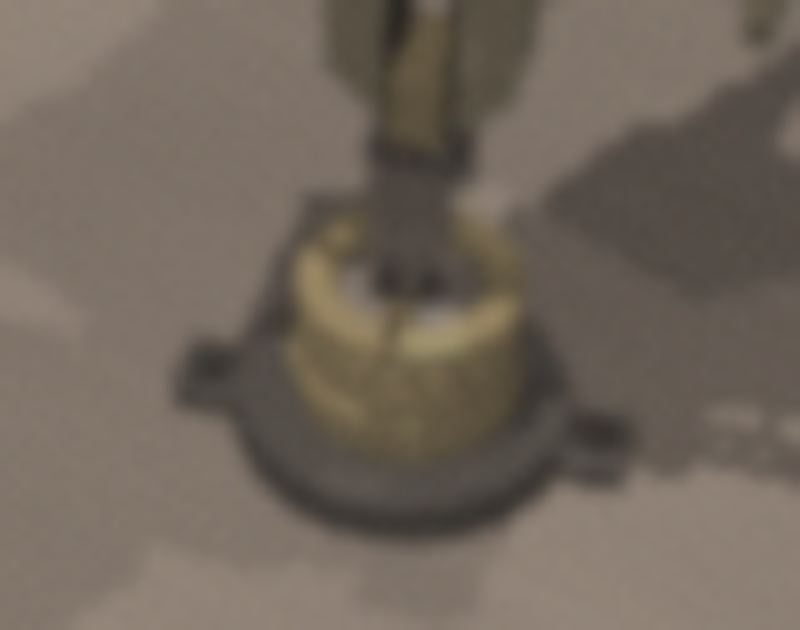

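Call:
arm_command(motion=[[[0,0,0,0.0005,-0.004,0.0,-1],[0,0,0,0.0005,-0.004,0.008,-1],[0,0,0,0.0005,-0.004,0.016,-1],[0,0,0,0.0005,-0.004,0.024,-1],[0,0,0,0.0005,-0.004,0.024,-1]]])

```text
time: 44.55
tool_pos: [0.5729, 0.0446, 0.1061]
tool_rot: [3.141, -0.001, -2.766]
contact_force: [-0.5, 0.1, -1.6]
opening: 0.0137
```

Call:
arm_command(motion=[[[0,0,0,0,0,0.004,-1],[0,0,0,0,0,0.008,-1],[0,0,0,0,0,0.008,-1]]])

```text
time: 44.85
tool_pos: [0.5731, 0.0446, 0.1041]
tool_rot: [3.141, -0.0, -2.766]
contact_force: [0.6, 0.3, -1.1]
opening: 0.0133
```

Call:
arm_command(motion=[[[0,0,0,0,0,0.004,-1],[0,0,0,0,0,0.008,-1],[0,0,0,0,0,0.008,-1]]])

```text
time: 45.15
tool_pos: [0.5732, 0.0446, 0.1018]
tool_rot: [3.142, 0.0, -2.766]
contact_force: [0.2, -0.2, 0.3]
opening: 0.0135
```

Call:
arm_command(motion=[[[0,0,0,0,0,0.005,-1],[0,0,0,0,0,0.01,-1],[0,0,0,0,0,0.01,-1]]])

```text
time: 45.45
tool_pos: [0.5731, 0.0447, 0.0984]
tool_rot: [3.141, -0.0, -2.766]
contact_force: [0.7, 0.3, -2.1]
opening: 0.0137
```

Call:
arm_command(motion=[[[0,0,0,0,0,0.005,-1],[0,0,0,0,0,0.01,-1],[0,0,0,0,0,0.01,-1]]])

```text
time: 45.75
tool_pos: [0.5728, 0.0446, 0.0949]
tool_rot: [3.141, -0.001, -2.766]
contact_force: [1.8, -1.0, -8.8]
opening: 0.0141
```

Call:
arm_command(motion=[[[0,0,0,0,0,0.005,-1],[0,0,0,0,0,0.01,-1],[0,0,0,0,0,0.01,-1]]])

```text
time: 46.05
tool_pos: [0.5732, 0.0447, 0.0928]
tool_rot: [3.141, 0.0, -2.766]
contact_force: [-0.4, -0.2, -0.6]
opening: 0.0136
```

Call:
arm_command(motion=[[[0,0,0,0,0,0.003,-1],[0,0,0,0,0,0.003,-1]]])

```text
time: 46.25
tool_pos: [0.5733, 0.0446, 0.0921]
tool_rot: [-3.142, 0.0, -2.766]
contact_force: [-0.1, -0.0, -0.6]
opening: 0.0134
```

```bash
python3 plan.py .5732 .0444 .09 3.517; python3 look.py k3.png
```

```text
pos [0.5733 0.0446 0.0921] rot [-3.142  0.    -2.766] open 0.0134 F [-0.1 -0.  -0.6] t 46.2
turn [-0.      0.0002 -0.0001] shift [ 0.0005 -0.0007  0.0069] q6 -1.87 dist mm 2.1
```

View pics/k3.png

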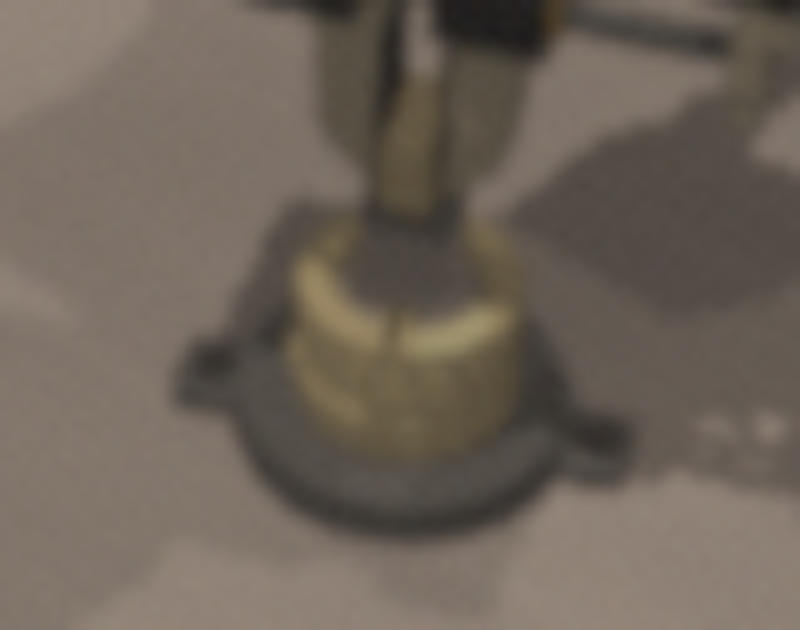

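Call:
arm_command(motion=[[[0,0,0,0,0,0.002,-1],[0,0,0,0,0,0.004,-1],[0,0,0,0,0,0.004,-1]]])

```text
time: 46.65
tool_pos: [0.5733, 0.0447, 0.0913]
tool_rot: [-3.141, 0.001, -2.766]
contact_force: [-0.8, 0.5, 4.3]
opening: 0.014
```

Call:
arm_command(motion=[[[0,0,0,0,0,0.002,-1],[0,0,0,0,0,0.002,-1]]])

```text
time: 46.85
tool_pos: [0.5734, 0.0447, 0.0912]
tool_rot: [-3.141, 0.001, -2.766]
contact_force: [-2.1, 0.5, 8.2]
opening: 0.0138
```

The bridge bottoms at TCP z 0.0912 with 8 N up, and the earlier downward pull shows the jaws snapped in. I release.

Call:
arm_command(motion=[[[0,0,0,0,0,-0.005,-1],[0,0,0,0,0,-0.005,-0.7],[0,0,0,0,0,-0.005,-0.4],[0,0,0,0,0,-0.005,0],[0,0,0,0,0,-0.005,0.3],[0,0,0,0,0,-0.1,0.3],[0,0,0,0,0,-0.25,0.3],[0,0,0,0,-0.1,-0.35,0.3]]])

```text
time: 47.65
tool_pos: [0.584, 0.019, 0.1977]
tool_rot: [3.141, 0.002, -2.763]
contact_force: [1.9, -0.5, -0.4]
opening: 0.0567
```

Call:
arm_command(motion=[[[0,0,0,0,-0.1,0,0.3],[0,0,0,0,-0.25,0,0.3],[0,0,0,0,-0.4,0,0.3],[0,0,0,0,-0.55,0,0.3],[0,0,0,0,-0.55,0,0.3]]])

```text
time: 48.15
tool_pos: [0.6455, -0.1425, 0.1941]
tool_rot: [-3.14, -0.0, -2.772]
contact_force: [-0.5, 0.3, -0.5]
opening: 0.0592
```

```bash
python3 look.py k4.png; python3 - <<'E'
from m import *
c=robot.read_camera('scene')
save('sw4.png',cv2.resize(c['image'][110:190,180:290],(770,560),interpolation=cv2.INTER_CUBIC))
for n in('scene','top'):
    c=robot.read_camera(n);P=world(c); m=(np.hypot(P[...,0]-.574,P[...,1]-.045)<.02)&(P[...,2]>.085)&(P[...,2]<.13)
    print(n,m.sum(),np.round(np.percentile(P[m][:,2],[50,75,90]),4),np.round(np.median(P[m],0),4))
E
python3 plan.py .456 -.265 .14 2.81
```

```text
scene 115 [0.103  0.1091 0.1103] [0.5802 0.0495 0.103 ]
top 59 [0.1071 0.1129 0.114 ] [0.5731 0.0439 0.1071]
pos [ 0.6444 -0.1356  0.1952] rot [ 3.141 -0.    -2.765] open 0.0597 F [ 0.5  0.7 -0.4] t 48.4
turn [ 3.000e-04 -2.000e-04  4.507e-01] shift [ 0.7425 -0.1706  0.1839] q6 -1.77 dist mm 235.1
```

View pics/k4.png

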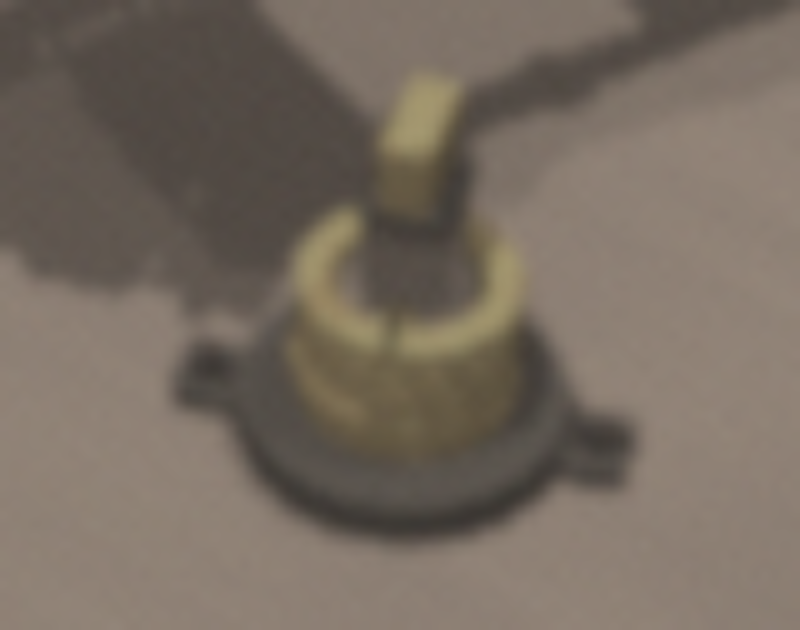

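View pics/sw4.png

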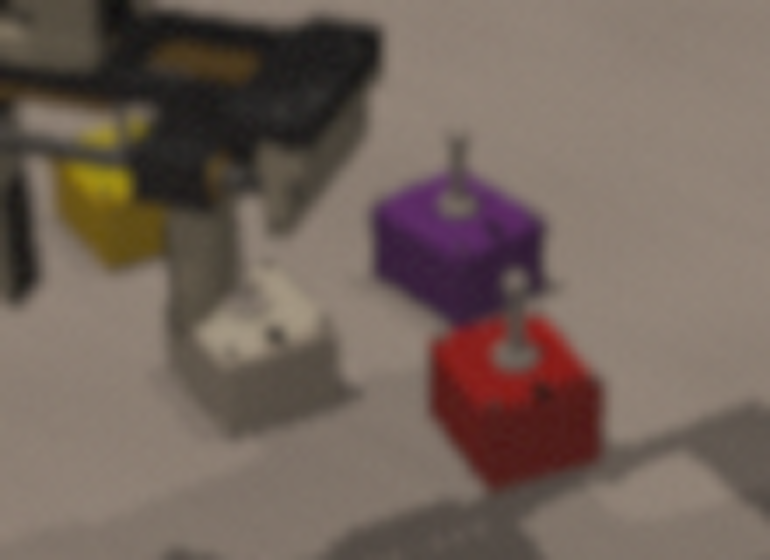

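The clamp stands upright on the head, with its top at about 110 mm as expected. Now I flip the pump back on.

Call:
arm_command(motion=[[[0,0,0.05,0.07,-0.02,0,0.3],[0,0,0.12,0.18,-0.05,0,0.3],[0,0,0.2,0.3,-0.08,0,0.3],[0,0,0.28,0.42,-0.11,0,0.3],[0,0,0.36,0.55,-0.13,0,0.3],[0,0,0.44,0.67,-0.15,0.05,0.3],[0,0,0.45,0.74,-0.15,0.1,0.3],[0,0,0.45,0.745,-0.15,0.15,0.3]]])

```text
time: 49.2
tool_pos: [0.4513, -0.2603, 0.1504]
tool_rot: [-3.141, 0.0, 2.809]
contact_force: [0.3, 0.3, 0.2]
opening: 0.0598
```

Call:
arm_command(motion=[[[0,0,0,0,0,0,0.3],[0,0,0,0,0,0,0.3],[0,0,0,0,0,0,0.3]]])

```text
time: 49.5
tool_pos: [0.4542, -0.2602, 0.1511]
tool_rot: [-3.141, 0.002, 2.811]
contact_force: [0.3, -0.4, 0.5]
opening: 0.0598
```

```bash
python3 plan.py .4524 -.272 .075 2.81
```

```text
pos [ 0.4542 -0.2602  0.1511] rot [-3.141e+00  2.000e-03  2.811e+00] open 0.0598 F [ 0.3 -0.4  0.5] t 49.5
turn [-0.0003  0.0011  0.0009] shift [-0.0067 -0.039   0.2538] q6 -1.78 dist mm 77.0
```

Call:
arm_command(motion=[[[0,0,0,-0.006,-0.039,0.02,0.3],[0,0,0,-0.006,-0.039,0.07,0.3],[0,0,0,-0.006,-0.039,0.13,0.3],[0,0,0,-0.006,-0.039,0.19,0.3],[0,0,0,-0.006,-0.039,0.245,0.3],[0,0,0,-0.006,-0.039,0.254,0.3],[0,0,0,-0.006,-0.039,0.254,0.3]]])

```text
time: 50.2
tool_pos: [0.4511, -0.2725, 0.0737]
tool_rot: [3.141, -0.001, 2.81]
contact_force: [-0.7, 0.6, -0.6]
opening: 0.0601
```

Call:
arm_command(motion=[[[0,0,0,0,0.03,0,0.3],[0,0,0,0,0.07,0,0.3],[0,0,0,0,0.11,0,0.3],[0,0,0,0,0.14,0,0.3],[0,0,0,0,0.14,0,0.3],[0,0,0,0,0.14,-0.06,0.3],[0,0,0,0,0.14,-0.16,0.3],[0,0,0,0,0.14,-0.3,0.3]]])

```text
time: 51.0
tool_pos: [0.4637, -0.2318, 0.1634]
tool_rot: [3.14, -0.004, 2.81]
contact_force: [0.9, -0.6, -0.4]
opening: 0.0598
```

Call:
arm_command(motion=[[[0,0,0,0.1,0,-0.1,0.3],[0,0,0,0.2,0,-0.15,0.3],[0,0,0,0.2,0,-0.15,0.3],[0,0,0,0.2,0,-0.15,0.3]]])

```text
time: 51.4
tool_pos: [0.4082, -0.2132, 0.2094]
tool_rot: [-3.141, 0.002, 2.81]
contact_force: [-0.2, -0.1, -0.6]
opening: 0.0595
```

```bash
python3 look.py k5.png; python3 - <<'E'
from m import *
c=robot.read_camera('scene')
save('full.png',c['image'],1.5)
save('sw5.png',cv2.resize(c['image'][110:190,180:290],(770,560),interpolation=cv2.INTER_CUBIC))
E
python3 plan.py .3 -.3 .2
```

```text
top [0.578  0.0449 0.0242] [ 3.039 15.13 ]
pos [ 0.4084 -0.2132  0.2081] rot [ 3.141e+00 -1.000e-03  2.810e+00] open 0.0594 F [ 0.5  0.1 -0.2] t 51.5
turn [ 0.0003 -0.0006 -0.    ] shift [ 0.2474 -0.3914  0.0272] q6 -2.02 dist mm 139.1
```

View pics/sw5.png

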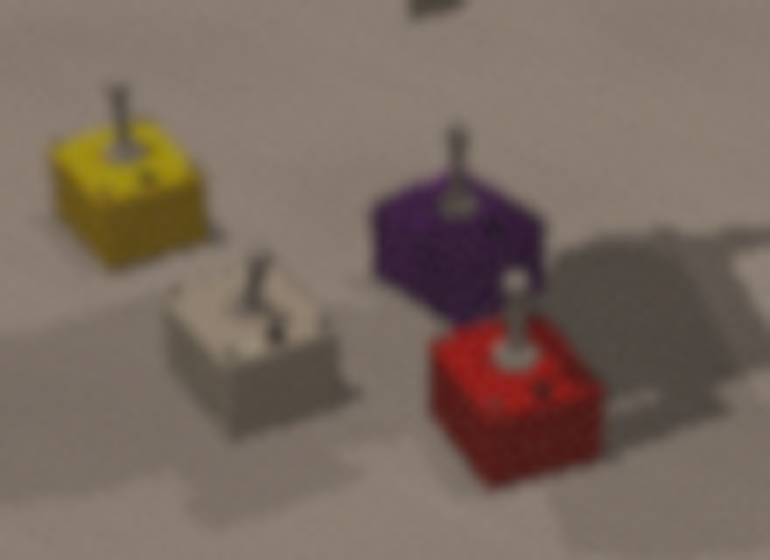

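View pics/full.png

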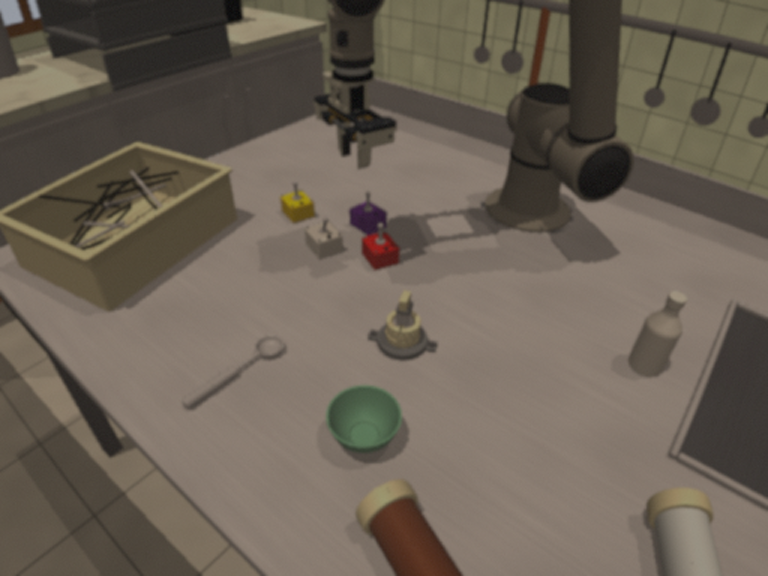

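View pics/k5.png

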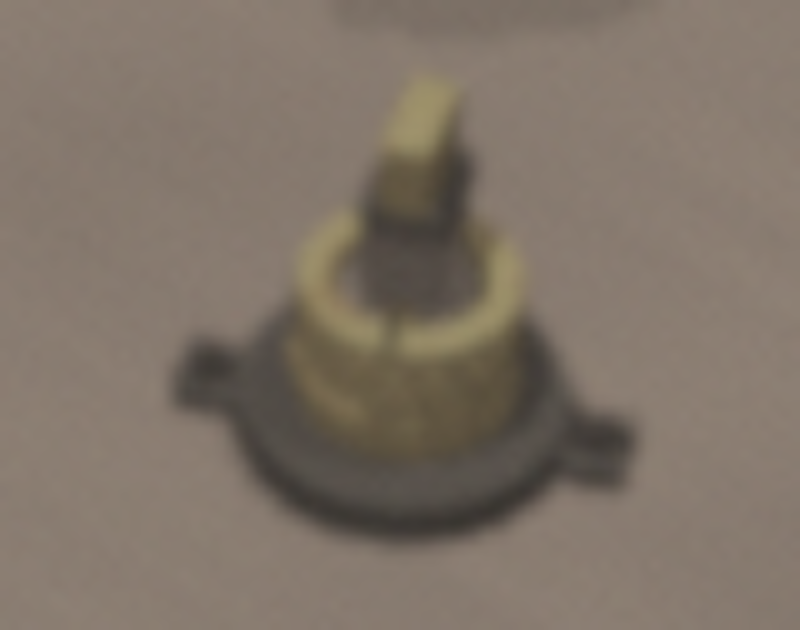

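The bat tip is back at crop (265,260), matching the picture from the start with the pump on. The stack and clamp look right, the bowl, spoon and bottle are in place, and the arm touches nothing.

```bash
python3 -c "
from cell import robot
print(robot.hand_in())"
```

```text
the job is handed in; nothing more can be done
None
```

The strainer is back together and the job was handed in at about 51.5 s. Hand-in reports no verdict, so the results below are from my own checks.

I flipped the white box's pump switch off and keyed all five rings onto the shaft. I then pressed the clamp onto the head and flipped the pump back on. During the run one ring was knocked aside to about (0.514, 0.338); I measured it again and fitted it from there.

**Last checks:**
- **Rings:** the top ring read about 55 mm by depth, level all round, and the tab line was at the keyway.
- **Clamp:** it snapped in with a downward pull of about 9 N. It bottomed at about 56.3 mm with about 8 N of push. After release its top read about 110 mm, upright.
- **Switch:** the bat tip is back where it was at the start, leaning to the dot side.
- **Bystanders:** the bowl, spoon and bottle look unmoved, and the arm was clear at the end.

**Disagreements:**
- The two cameras differed by about 2 mm in y throughout, so I averaged them.
- After the clamp was fitted, the top camera put its top about 3 mm higher than the scene camera did.
- My tab and circle fits on the stacked rings in the top view were unreliable because they caught the shaft, so I did not use them.

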